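Sort weights and bottles into two interlocking totes

TASK

Put the two metal calibration weights upright into the small grey tote that is screwed down on the metal plate. Then turn the loose tote end for end relative to it, so that their grip tabs are at opposite ends, and stack it on top so that it stands level, interlocked on the lower rim, without nesting down onto the weights or pressing on them. Only then stand the two small screw-cap bottles upright in the upper tote; let go of everything and leave the loupe and the folding key set where they are.

Things in the scene. Friction and masses are not known exactly. Their poses are not given: they have to be found in the camera images.
- base_tote: Grey open tote, fixed; on a bright metal plate (210x60x6 mm, screwed ends show past the tote). Origin: centre of its underside, on the plate, 6 mm above the bench; x along its length to its grip tab. Rim 168x66 mm outside, at z 46. Walls z 22-46 vertical, 5 mm thick, inside 158x56; below z 22 stepped in: 150x50 outside, 144x44 inside; floor 3 thick. Rim notches at x 27..45, -67..-49 both sides.
- loose_tote: Grey open loose tote, no plate, 150 g; same mould, size and frame as base_tote; at first its tab points the same way (25 deg). Lift across the 66 mm width at mid-length by the upright walls under the rim. Feet under the step (bottoms at z 8; x 36, -58, 12 long): set on unturned they drop in the notches; turned 180 deg they stand on the rim, origin 38 mm above the lower one, play 3 mm across, 4 mm along.
- loose_tab (a point): Top of loose_tote's grip tab, a 36 mm wide tongue that sticks out 13 mm from its +x end near the rim above a small white card (base_tote has the same): x 90, y 0, z 44 mm in the tote's frame. Stacked rightly, it is over base_tote's end without a tab.
- weight_large: Steel calibration weight, a round body 24 mm across with a knob on top, 30 mm high over all, about 100 g; origin at the centre of its underside, z up; grip the round body, which is full width from the underside to about 15 mm.
- weight_small: Smaller steel calibration weight of the same shape, 19 mm across, 24 mm high over all, about 50 g; origin at the centre of its underside, z up; grip the round body, full width from the underside to about 12 mm.
- vial_white: Small upright white screw-cap bottle with a yellow cap, 22 mm across and 40 mm high (body 31 mm, then cap), 14 g; origin at the centre of its underside, z up; grip round the body.
- vial_pink: Small upright pinkish screw-cap bottle with a white cap, 26 mm across and 50 mm high (body 39 mm, then cap), 26 g; origin at the centre of its underside, z up; grip round the body.
- loupe: Bystander: black round measuring loupe standing upright, 39 mm across, 40 mm high; origin at its underside. Not to be moved.
- hex_keys: Bystander: red folding hex key set lying near the bench's front edge, 82 x 22 x 18 mm; origin at its underside. Not to be moved.

How it is judged:
By the outcome, as a careful person would: the job done as asked, in the order asked, and still so for the second after the job is handed in, with the robot touching nothing.
It also fails if it takes over 112 s, if anything falls off the work surface, if the arm or the gripper's body presses on something with over 40 N, if the wrist force passes 120 N, or if a joint passes its speed limit or range.

ROBOT

A 7-joint arm with a two-finger parallel gripper is mounted at the origin on a cart in front of the work surface, level with it; the furniture and walls round the work are solid. World frame = base frame: x ahead of the robot, y to its left, z up, the work surface at z = 0. Lengths are in m, angles in rad, forces in N, time in s.
With the tool pointing down it reaches from about 0.4 to 0.85 m from the base axis. Payload 10.4 kg.
Tool frame: the origin (TCP) lies midway between the tips of the shut fingers; the grasp point (between the pads) lies 19 mm behind it; z points along the fingers, y is the line along which they close (so a half turn about z gives the same grasp; the last joint's range is limited). The gripper opens to 87 mm and grips with 3 to 60 N. Pads are 19 mm wide; open, the fingers measure 117 mm over their backs; the gripper's body (75 mm by 190 mm) begins 51 mm behind the grasp point.
Start: joints at [-1.149, 0.332, -0.065, 1.46, 0.022, 1.35, -0.088], TCP at [0.269, 0.564, 0.223] pointing down, gripper open.
Joint ranges: [-2.6, 2.6], [-0.5, 2.12], [-1.47, 1.34], [0.16, 2.42], [-1.27, 4.41], [0.06, 2.06], [-2.6, 2.6]. Speed limits (rad/s): [2.22, 2.22, 2.79, 2.79, 3.14, 3.14, 3.14].

INTERFACE

Orientations are given as a unit quaternion [x, y, z, w].
In Python, from bench import r gives the robot as it stands.
- The arm moves only by the tool arm_command, never from a script. Its argument "moves" is one flat list of numbers, 4 for each row, row after row: the shift along the tool's x, y, z in cm, then the turn about the tool's z in degrees. A call has 1 to 12 rows; each row shifts and turns the commanded pose from where the row before left it, along the tool's axes as they then stand; what a row does not reach is not made up. A row lasts 1/12 s, in which the tool goes at most 41.7 mm and 7.16 degrees, less where a joint would pass 70% of its speed; a pose out of reach is approached as far as the arm can. A call with a gripper value outside its range is refused whole. "fingers" is the opening in per cent of the stroke, from 0 (shut) to 100 (fully open), set as the call begins (left out, the last holds). The fingers move at their own pace and stop on an object; "squeeze" is the grip in N (left out, the last holds). Time passes only in rows, so rows that do not move let the fingers close. It gives the time, the measured TCP pose, the force, the opening and the grip force at its end, in the units of the state.
- r.read_state(): the state, without advancing time (a new reading comes with each control period).
- r.camera(name): name is "scene" or "top"; returns the picture (384x512x3 uint8, red, green, blue); there is no depth.
- r.camera_info(name): a dict with "fx", "fy", "cx", "cy" (pixels), "origin" and "attitude" of the camera in the world. Camera axes: x right, y up, looking along -z (the intrinsics and any distortion apply to the point x, -y, -z); pixel columns grow to the right and rows downward; lengths in m; the calibration is good to about 2 mm. A picture is of the moment at which its call begins. camera_info takes no time and is no camera call.
- r.close_job(): hands the job in; it is judged then, once.
The state is a dict: "time": time; "joint_positions": joint angles; "joint_vel": joint speeds; "joint_torque": joint torques, N m; "ee_pos": TCP position; "eef_rot": TCP orientation; "ft_force": force on the tool from outside, world axes, zero at the start; "torque": the same for the moment, N m; "width": finger opening in m; "grip_force": force on a finger pad.
Only numpy, scipy, OpenCV 4.12 (cv2) and the standard library are available. Lean on these libraries where they do the work, as an engineer would, in place of code of your own. Each camera call takes 0.05 s, during which the arm holds its last target. There are 200 camera calls.

## Working session

There is one attempt and no reset: what is moved stays moved. The work goes in short steps, Python scripts to look and compute and a tool call to move; the robot and the scene stay as the last step left them, time stands still between calls to the robot, and variables do not carry over. Pictures are saved under pics/ and viewed, at most 14 in all, crops included, and the job is handed in when it is done.

Besides the shell and the picture viewer there is one more tool, called as name(argument=value, ...) on one line, values as JSON. arm_command: Moves the arm, as the interface text tells. Its arguments: {"type":"object","properties":{"moves":{"type":"array"},"fingers":{"type":"number"},"squeeze":{"type":"number"}},"required":["moves"]}

```bash
mkdir -p pics; ls
cat > h.py <<'E'
import numpy as np,cv2
from bench import r
from scipy.spatial.transform import Rotation as R
E
python3 - <<'E'
from h import *
for n in("scene","top"):
    print(r.camera_info(n)); im=r.camera(n)
    cv2.imwrite(f"pics/{n}0.png",cv2.resize(im[:,:,::-1],(800,600),interpolation=cv2.INTER_CUBIC))
    np.save(n+".npy",im)
print(r.read_state())
E
```

```text
pics
{'fx': 412.95956005765834, 'fy': 412.95956005765834, 'cx': 252.43705448695832, 'cy': 195.55332720485512, 'origin': array([-0.0283944 , -0.36766474,  0.60482895]), 'attitude': array([ 0.36917936, -0.20159936, -0.43176962,  0.7978968 ])}
{'fx': 435.37659934270675, 'fy': 435.37659934270675, 'cx': 255.37050409347222, 'cy': 194.3291161847771, 'origin': array([ 0.39621279, -0.04225992,  1.11595779]), 'attitude': array([-0.04483948,  0.02917932,  0.71590971, -0.69614027])}
{'time': 0.1, 'joint_positions': array([-1.14861203,  0.33277024, -0.06469713,  1.46084761,  0.02160254,
        1.34988356, -0.08850946]), 'joint_vel': array([ 0.00040102,  0.00018171,  0.00117856, -0.00082337, -0.00064343,
        0.00096461,  0.0011579 ]), 'joint_torque': array([ 3.07626608e-03, -6.24542212e+01,  2.54861108e-02, -3.90717781e+01,
       -6.14733389e-02,  3.66644806e-02,  7.40975725e-05]), 'ee_pos': array([0.26877487, 0.56388419, 0.22186213]), 'eef_rot': array([ 2.20559841e-01,  9.75373256e-01, -5.97436513e-04, -1.05307637e-04]), 'ft_force': array([-0.57043733, -0.18802183, -1.02872314]), 'torque': array([0.04095812, 0.00427033, 0.06245558]), 'grip_force': 0.0, 'width': 0.086912436964545}
```

View pics/top0.png

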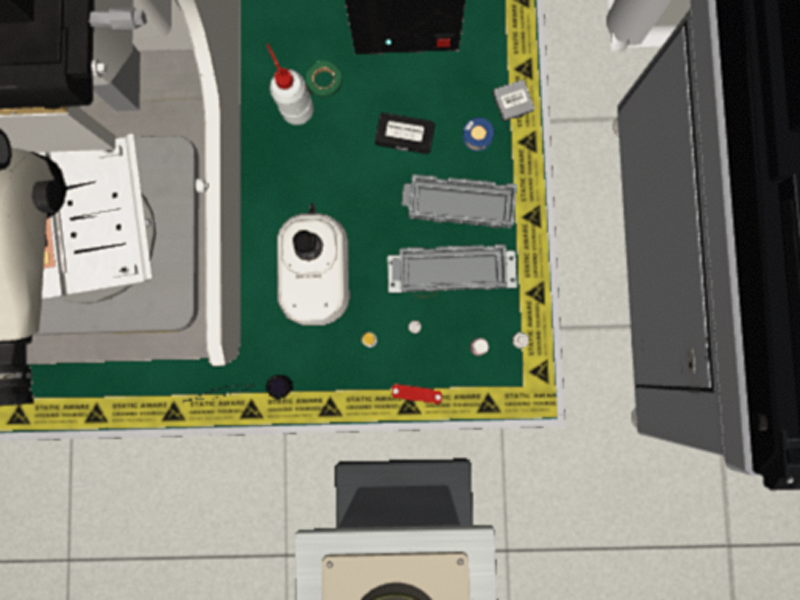

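View pics/scene0.png

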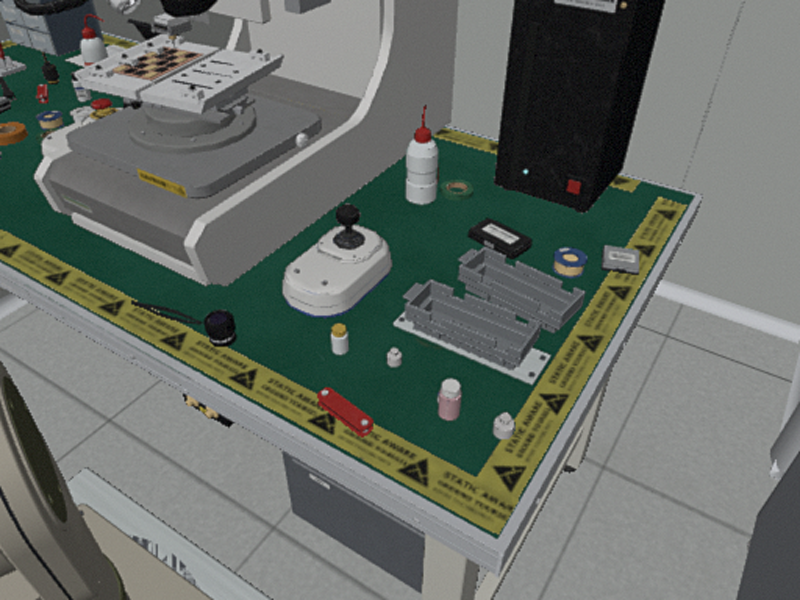

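Run:
```python
from h import *
t=np.load("top.npy")[:,:,::-1];s=np.load("scene.npy")[:,:,::-1]
cv2.imwrite("pics/t1.png",cv2.resize(t[108:198,240:340],(800,720)[:1]+(600,) if 0 else (660,594),interpolation=cv2.INTER_CUBIC))
a=cv2.resize(t[195:265,225:345],(800,467),interpolation=cv2.INTER_CUBIC)
cv2.imwrite("pics/t2.png",a)
cv2.imwrite("pics/s1.png",cv2.resize(s[150:285,200:380],(800,600),interpolation=cv2.INTER_CUBIC))
```

```text
(no output)
```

View pics/t1.png

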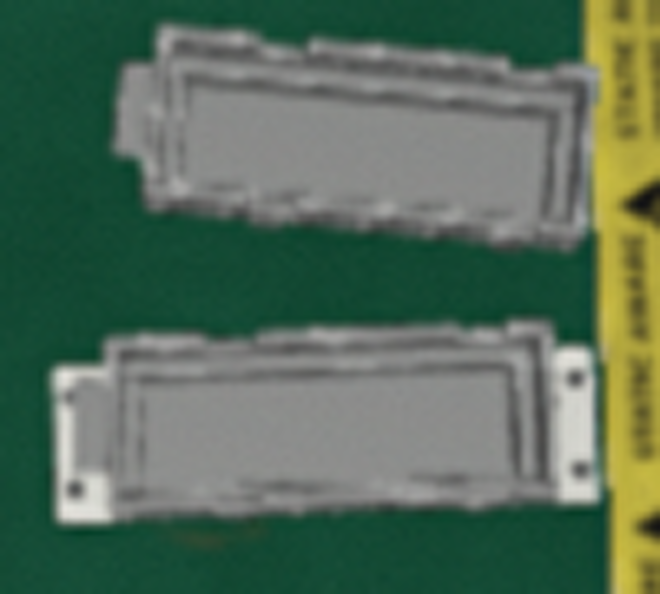

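View pics/t2.png

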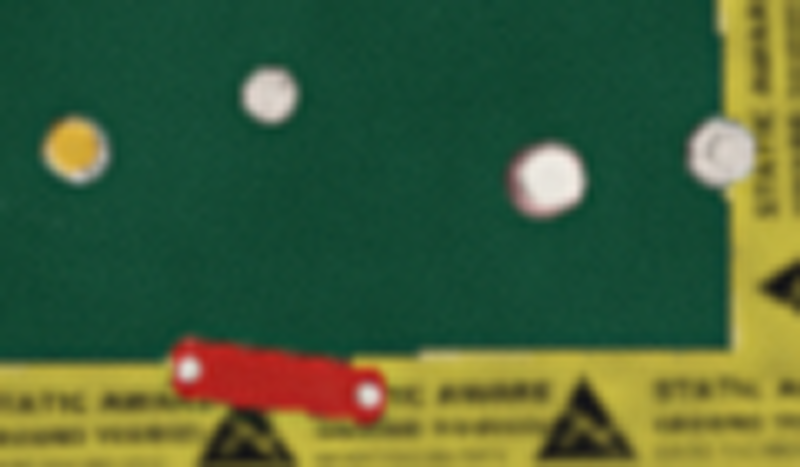

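View pics/s1.png

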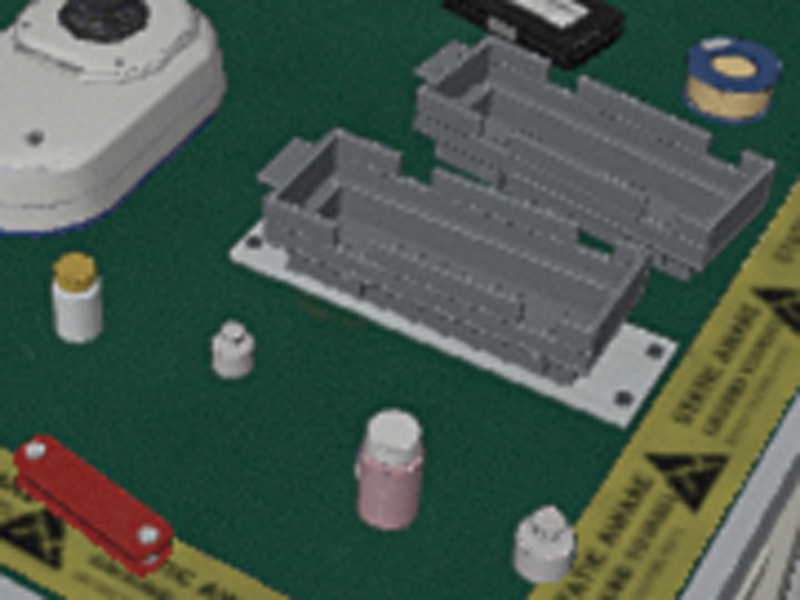

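t1 shows base plate corners (55,368),(593,345),(598,498),(57,522); loose rim corners (162,30),(595,72),(580,243),(148,207). t2/s1 show the tops of the four small objects.

```bash
cat >> h.py <<'E'
from scipy.optimize import least_squares
def proj(n,P):
    c=r.camera_info(n); q=R.from_quat(c["attitude"]).inv().apply(np.atleast_2d(P)-c["origin"])
    return np.c_[c["cx"]+c["fx"]*q[:,0]/-q[:,2], c["cy"]+c["fy"]*q[:,1]/q[:,2]]
def onz(n,uv,z):
    c=r.camera_info(n); uv=np.atleast_2d(uv)
    d=R.from_quat(c["attitude"]).apply(np.c_[(uv[:,0]-c["cx"])/c["fx"],-(uv[:,1]-c["cy"])/c["fy"],-np.ones(len(uv))])
    return c["origin"]+d*((z-c["origin"][2])/d[:,2])[:,None]
def crop(p,s,o): return (np.atleast_2d(p)+.5)/s-.5+o
E
python3 - <<'E'
from h import *
np.set_printoptions(precision=4,suppress=True)
def fit(n,pts,L,W,z):
    M=np.array([[L,W],[-L,W],[-L,-W],[L,-W]])/2
    def w(p):
        c,s=np.cos(p[2]),np.sin(p[2]); return np.c_[M@np.array([[c,s],[-s,c]])+p[:2],np.full(4,z)]
    o=onz(n,pts,z)
    f=least_squares(lambda p:(proj(n,w(p))-pts).ravel(),[*o.mean(0)[:2],1.57])
    return f.x,np.round(f.fun,1),np.degrees(f.x[2])
# x axis toward tab(left). order: (+L,+W),( -L,+W),(-L,-W),(+L,-W); y of tote = 90deg left of x=> image-down
c1=lambda p:crop(p,6.6,[240,108])
print("plate",fit("top",c1([(57,522),(598,498),(593,345),(55,368)]),.21,.06,.006))
print("baserim",fit("top",c1([(110,512),(552,503),(552,325),(108,340)]),.168,.066,.052))
print("loose",fit("top",c1([(148,207),(580,243),(595,72),(162,30)]),.168,.066,.046))
cs=lambda p:crop(p,800/180,[200,150]); c2=lambda p:crop(p,800/120,[225,195])
for n,t,s,z in [("white",(75,145),(77,264),.04),("pink",(552,177),(394,422),.05),("small",(270,93),(235,326),.024),("large",(722,150),(549,512),.030)]:
    print(n,onz("top",c2(t),z)[0],onz("scene",cs(s),z)[0])
print(onz("top",[[279*.64,386*.64]],.04),onz("scene",[[219*.64,318*.64]],.04))
print(onz("scene",cs([(497,38),(418,92)]),.046))
E
```

```text
plate (array([ 0.5654, -0.1068,  1.5824]), array([ 0.3, -0.2,  0.2,  0. , -0.3,  0.1, -0.2,  0.1]), np.float64(90.66731819597467))
baserim (array([ 0.5634, -0.1061,  1.5641]), array([-0.4,  0.1,  1. , -0.1,  0. ,  0.3, -0.7, -0.3]), np.float64(89.616359099605))
loose (array([ 0.672 , -0.1256,  1.4469]), array([-0.9, -0.6,  0.8, -0.1,  0.6,  0.1, -0.5,  0.6]), np.float64(82.90139095826025))
white [0.4563 0.0299 0.04  ] [0.4563 0.0325 0.04  ]
pink [ 0.4392 -0.1452  0.05  ] [ 0.4415 -0.1414  0.05  ]
small [ 0.4748 -0.043   0.024 ] [ 0.4757 -0.0414  0.024 ]
large [ 0.4483 -0.2107  0.03  ] [ 0.4496 -0.21    0.03  ]
[[0.3846 0.1729 0.04  ]] [[0.3828 0.1753 0.04  ]]
[[ 0.7154 -0.0503  0.046 ]
 [ 0.6506 -0.0384  0.046 ]]
```

arm_command(moves=[0,0,0,-6.4,0,0,0,-6.4,0,0,0,-6.4,0,0,0,-6.3,-0.4,-3.8,0,0,-0.4,-3.8,0,0,-0.4,-3.8,0,0,-0.4,-3.8,0,0,-0.4,-3.8,0,0,-0.4,-3.8,0,0,-0.6,-3.8,0,0,-0.6,-3.8,0,0], fingers=55)

```text
time: 1.1
ee_pos: [0.3047, 0.2583, 0.2222]
eef_rot: [-0.0, 1.0, 0.0, -0.0]
ft_force: [0.7, -0.0, 0.8]
width: 0.048
grip_force: 0.0
```

arm_command(moves=[-1.2,-3.8,0,0,-1.2,-3.8,0,0,-1.2,-3.8,0,0,-1.2,-3.8,0,0,-1.2,-3.8,0,0,-1.2,-3.8,0,0,-1.2,-3.8,0,0,-1.2,-3.7,1,0,-1.2,-3.6,1,0,-1.2,-3.6,1.5,0,-1.2,-3.6,1.5,0,-1.2,-2,2,0])

```text
time: 2.1
ee_pos: [0.4495, -0.1752, 0.153]
eef_rot: [0.002, 1.0, -0.001, 0.001]
ft_force: [-0.1, 0.6, -0.1]
width: 0.0477
grip_force: 0.0
```

arm_command(moves=[0,0,2,0,0,0,2,0,0,0,0,0])

```text
time: 2.35
ee_pos: [0.4467, -0.1706, 0.1092]
eef_rot: [0.0, 1.0, -0.0, -0.003]
ft_force: [0.0, 0.4, -1.2]
width: 0.0478
grip_force: 0.0
```

arm_command(moves=[-0.1,-2,1.5,0,-0.15,-2,1.5,0,0,0,1.5,0,0,0,0,0,0,0,0,0])

```text
time: 2.77
ee_pos: [0.4514, -0.2104, 0.068]
eef_rot: [-0.0, 1.0, 0.0, -0.001]
ft_force: [0.4, -0.8, 0.4]
width: 0.0479
grip_force: 0.0
```

Run:
```python
from h import *
a=r.camera("top")[:,:,::-1];s=r.camera("scene")[:,:,::-1]
p=r.read_state()["ee_pos"];print(p,proj("scene",[p])[0])
cv2.imwrite("pics/c1.png",np.hstack([cv2.resize(a[190:250,280:360],(400,300),interpolation=3),cv2.resize(s[220:300,270:350],(400,400),interpolation=3)[50:350]]))
```

```text
[ 0.45234653 -0.21015713  0.06874653] [326.39588126 249.27739662]
```

View pics/c1.png

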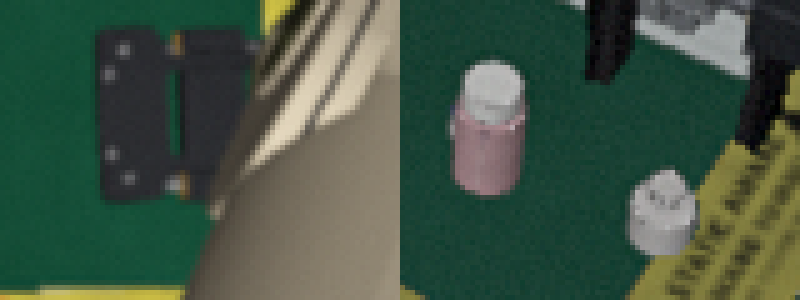

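The gripper is over the large weight (fingertips at crop ~(600,80),(745,145), weight at (662,215)); estimate is consistent, so descend.

arm_command(moves=[0.2,0,2,0,0.1,0,2,0,0,0,1.5,0,0,0,0.9,0,0,0,0,0])

```text
time: 3.28
ee_pos: [0.4484, -0.2099, 0.003]
eef_rot: [-0.001, 1.0, 0.0, -0.001]
ft_force: [-0.2, 0.6, -0.2]
width: 0.0481
grip_force: 0.0
```

arm_command(moves=[0,0,0,0,0,0,0,0,0,0,0,0,0,0,0,0,0,0,0,0,0,0,0,0], fingers=15, squeeze=20)

```text
time: 3.78
ee_pos: [0.4491, -0.2108, 0.004]
eef_rot: [-0.0, 1.0, 0.0, 0.0]
ft_force: [-0.1, 0.8, 5.4]
width: 0.0232
grip_force: 20.0
```

arm_command(moves=[0,0,-3,0,0,0,-3,0,0,0,-3,0,-2,1.2,0,0,-2,1.2,0,0,-2,1.2,0,0,-2,1.2,0,0,-2,1.2,0,0,-1.5,1.2,0,0,0,0,0,0,0,0,0,0])

```text
time: 4.7
ee_pos: [0.5638, -0.138, 0.0931]
eef_rot: [-0.001, 1.0, -0.0, -0.0]
ft_force: [-0.3, -1.0, -0.3]
width: 0.0231
grip_force: 20.0
```

Run:
```python
from h import *
s=r.camera("scene")[:,:,::-1]
p=r.read_state()["ee_pos"];print(p,r.read_state()["width"])
cv2.imwrite("pics/c2.png",cv2.resize(s[150:270,240:380],(700,600),interpolation=3))
```

```text
[ 0.56307251 -0.13901182  0.09320705] 0.023315930517133772
```

View pics/c2.png

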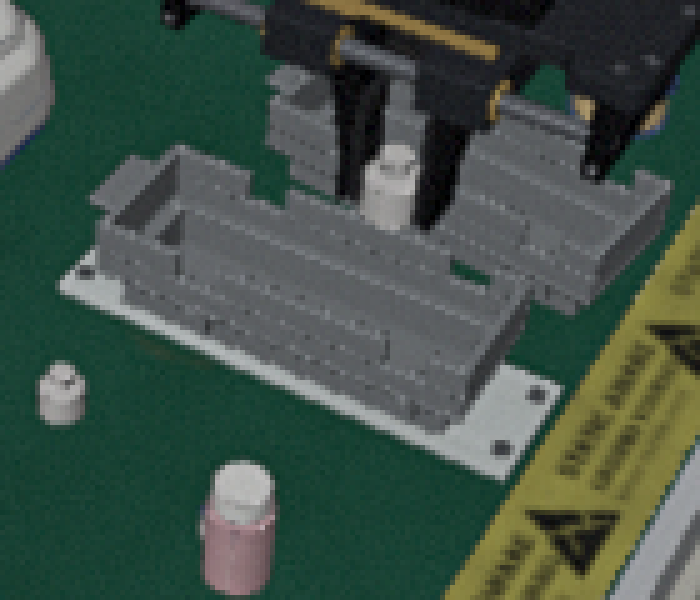

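The weight is held over the tote. Lower it.

arm_command(moves=[0,0,2,0,-0.1,0,2,0,0,0,2,0,0,0,1,0,0,0,0.6,0,0,0,0.3,0,0,0,0,0])

```text
time: 5.33
ee_pos: [0.5645, -0.1391, 0.0147]
eef_rot: [0.0, 1.0, -0.0, 0.0]
ft_force: [-0.0, 0.3, -0.8]
width: 0.023
grip_force: 20.0
```

arm_command(moves=[0,0,0,0,0,0,0,0,0,0,0,0,0,0,0,0], fingers=40)

```text
time: 5.67
ee_pos: [0.565, -0.1387, 0.0151]
eef_rot: [-0.0, 1.0, 0.0, 0.001]
ft_force: [0.9, 0.4, 0.5]
width: 0.0337
grip_force: 0.0
```

arm_command(moves=[0,0,-3,0,0,0,-3,0,0,0,-2,0,1.8,1.9,0,0,1.8,1.9,0,0,1.8,1.9,0,0,1.8,1.9,0,0,1.8,2,0,0,0,0,2,0,0,0,0,0,0,0,0,0], fingers=50)

```text
time: 6.58
ee_pos: [0.4743, -0.043, 0.0746]
eef_rot: [-0.0, 1.0, -0.0, -0.0]
ft_force: [0.1, -0.2, -0.0]
width: 0.0436
grip_force: 0.0
```

Run:
```python
from h import *
s=r.camera("scene")[:,:,::-1]
p=r.read_state()["ee_pos"];print(p,r.read_state()["width"])
cv2.imwrite("pics/c3.png",cv2.resize(s[150:270,220:360],(700,600),interpolation=3))
```

```text
[ 0.47491006 -0.04343736  0.0750281 ] 0.0435507107285025
```

View pics/c3.png

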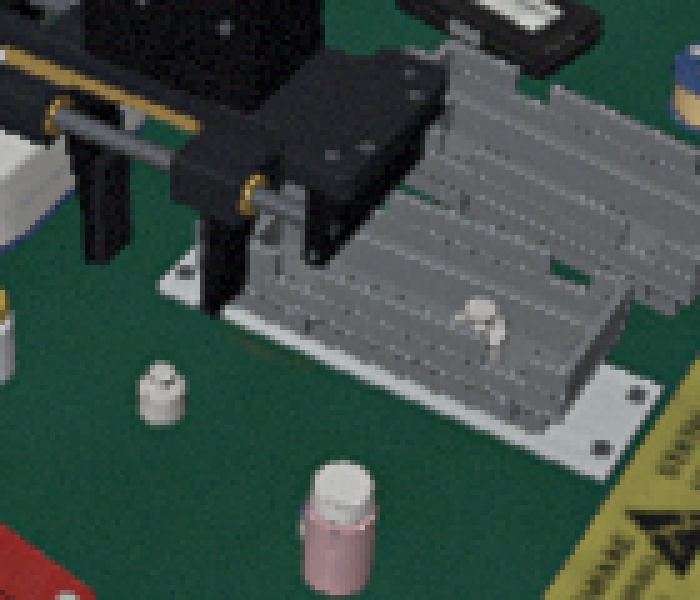

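Large weight stands upright in the tote (knob at (480,310)). Gripper is above the small weight.

arm_command(moves=[0,0.05,2,0,0,0,2,0,0,0,2,0,0,0,1,0,0,0,0.2,0,0,0,0,0])

```text
time: 7.13
ee_pos: [0.4748, -0.043, 0.0027]
eef_rot: [0.0, 1.0, -0.0, -0.0]
ft_force: [-0.4, 0.1, 0.2]
width: 0.0435
grip_force: 0.0
```

arm_command(moves=[0,0,0,0,0,0,0,0,0,0,0,0,0,0,0,0,0,0,0,0,0,0,0,0], fingers=10)

```text
time: 7.63
ee_pos: [0.4749, -0.0421, 0.0029]
eef_rot: [-0.0, 1.0, 0.0, 0.0]
ft_force: [-1.0, 0.3, 4.1]
width: 0.018
grip_force: 20.0
```

arm_command(moves=[0,0,-3,0,0,0,-3,0,0,0,-3,0,-1.8,-0.6,0,0,-1.8,-0.6,0,0,-1.8,-0.6,0,0,-1.8,-0.6,0,0,-1.8,-0.6,0,0,0,0,0,0,0,0,2,0,0,0,2,0])

```text
time: 8.55
ee_pos: [0.5651, -0.0723, 0.0526]
eef_rot: [-0.0, 1.0, 0.0, 0.001]
ft_force: [0.7, 0.6, -1.0]
width: 0.0179
grip_force: 20.0
```

arm_command(moves=[0,0,2,0,0,0,1,0,0,0,0.7,0,0,0,0,0,0,0,0,0])

```text
time: 8.97
ee_pos: [0.5648, -0.0723, 0.0161]
eef_rot: [-0.0, 1.0, -0.0, 0.0]
ft_force: [-0.2, 0.2, -0.6]
width: 0.0179
grip_force: 20.0
```

arm_command(moves=[0,0,0.3,0,0,0,0,0])

```text
time: 9.13
ee_pos: [0.565, -0.0721, 0.0131]
eef_rot: [-0.0, 1.0, 0.0, 0.001]
ft_force: [-0.1, 1.2, -0.6]
width: 0.0177
grip_force: 20.0
```

arm_command(moves=[0,0,0,0,0,0,0,0,0,0,0,0,0,0,-1,0,0,0,-3,0,0,0,-4,0,0,0,-4,0,0,0,-4,0,0,0,0,0], fingers=36)

```text
time: 9.88
ee_pos: [0.568, -0.0735, 0.181]
eef_rot: [0.0, 1.0, 0.0, 0.005]
ft_force: [1.1, -0.1, 1.0]
width: 0.0313
grip_force: 0.0
```

Run:
```python
from h import *
s=r.read_state();print(s["ee_pos"],s["joint_positions"])
```

```text
[ 0.56800751 -0.0734706   0.18096435] [-0.61418611  0.28970978  0.79596956  1.70542633 -0.2212832   1.22766176
  1.80367111]
```

arm_command(moves=[-3.5,-1.7,-2,0,-3.5,-1.7,-2,0,-3.4,-1.8,0,0,0,0,0,7,0,0,0,7,0,0,0,7,0,0,0,7,0,0,0,7,0,0,0,7,0,0,0,7,0,0,0,7,0,0,0,7], fingers=100)

```text
time: 10.88
ee_pos: [0.6652, -0.1225, 0.2115]
eef_rot: [0.525, 0.851, 0.0, 0.0]
ft_force: [-0.6, 0.6, 1.1]
width: 0.0867
grip_force: 0.0
```

arm_command(moves=[0,0,0,7,0,0,0,7,0,0,0,7,0,0,0,7,0,0,0,7,0,0,0,7,0,0,0,7,0,0,0,7,0,0,0,7,0,0,0,7,0,0,0,7,0,0,0,7])

```text
time: 11.88
ee_pos: [0.6652, -0.1223, 0.2114]
eef_rot: [0.96, 0.281, 0.0, -0.0]
ft_force: [-0.2, 0.2, 0.4]
width: 0.0871
grip_force: 0.0
```

arm_command(moves=[0,0,0,7,0,0,0,7,0,0,0,7,0,0,0,7,0,0,0,7,0,0,0,7,0,0,0,7,0,0,0,7,0,0,0,7,0,0,0,7,0,0,0,7,0,0,0,7])

```text
time: 12.88
ee_pos: [0.6652, -0.1223, 0.2114]
eef_rot: [0.901, -0.433, 0.0, -0.0]
ft_force: [-0.1, 0.4, -1.2]
width: 0.0868
grip_force: 0.0
```

Run:
```python
from h import *
s=r.read_state();print(s["ee_pos"],s["joint_positions"]);y=R.from_quat(s["eef_rot"]).apply([0,1,0]);print(np.degrees(np.arctan2(y[1],y[0])))
```

```text
[ 0.66521642 -0.12233674  0.21137232] [-0.63418415  0.8129557   1.31846782  1.3698202  -0.78116941  1.53028889
 -1.84862691]
-141.31888875070902
```

arm_command(moves=[0,0,0,7,0,0,0,7,0,0,0,7,0,0,0,7,0,0,0,7,0,0,0,3.5,0,0,0,0])

```text
time: 13.47
ee_pos: [0.6652, -0.1224, 0.2113]
eef_rot: [0.709, -0.705, 0.0, -0.0]
ft_force: [-0.2, 0.6, 0.2]
width: 0.0871
grip_force: 0.0
```

```bash
cat >> h.py <<'E'
def st():
    s=r.read_state();y=R.from_quat(s["eef_rot"]).apply([0,1,0]);print(s["time"],s["ee_pos"],np.round(s["joint_positions"],2),"ang",np.degrees(np.arctan2(y[1],y[0])),"w",s["width"]);return s
E
python3 -c "from h import *;st()"
```

```text
13.4667 [ 0.66522741 -0.12237691  0.21130903] [-0.64  0.82  1.32  1.37 -0.79  1.53 -2.51] ang -179.64525906785286 w 0.08709705710670239
```

arm_command(moves=[0,0,0,-7,0,0,0,-7,0,0,0,-7,0,0,0,-7,0,0,0,-7,0,0,0,-7,0,0,0,-7,0,0,0,-7,0,0,0,-7,0,0,0,-7,0,0,0,-7,0,0,0,-7])

```text
time: 14.47
ee_pos: [0.6652, -0.1226, 0.2112]
eef_rot: [0.999, -0.043, 0.0, -0.0]
ft_force: [-0.4, -0.3, -0.5]
width: 0.0872
grip_force: 0.0
```

arm_command(moves=[0,0,0,-7,0,0,0,-7,0,0,0,-7,0,0,0,-7,0,0,0,-7,0,0,0,-7,0,0,0,-7,0,0,0,-7,0,0,0,-7,0,0,0,-7,0,0,0,-7,0,0,0,-7])

```text
time: 15.47
ee_pos: [0.6652, -0.1227, 0.2112]
eef_rot: [0.772, 0.636, 0.0, 0.0]
ft_force: [0.2, 0.6, 0.5]
width: 0.0867
grip_force: 0.0
```

arm_command(moves=[0,0,0,-4.5,-0.2,0.7,3,0,0,0,3,0,0,0,3,0,0,0,1,0,0,0,0,0,0,0,0,0])

```text
time: 16.05
ee_pos: [0.6723, -0.1256, 0.1118]
eef_rot: [0.749, 0.663, 0.0, 0.0]
ft_force: [-0.3, 0.2, 0.7]
width: 0.0873
grip_force: 0.0
```

Run:
```python
from h import *
s=r.camera("scene")[:,:,::-1]
st()
cv2.imwrite("pics/c4.png",cv2.resize(s[120:240,250:390],(700,600),interpolation=3))
```

```text
16.1 [ 0.67286556 -0.12581603  0.11277555] [-0.34  0.61  0.68  1.45 -0.39  1.22  0.26] ang -6.946161071728968 w 0.08697062352329346
```

View pics/c4.png

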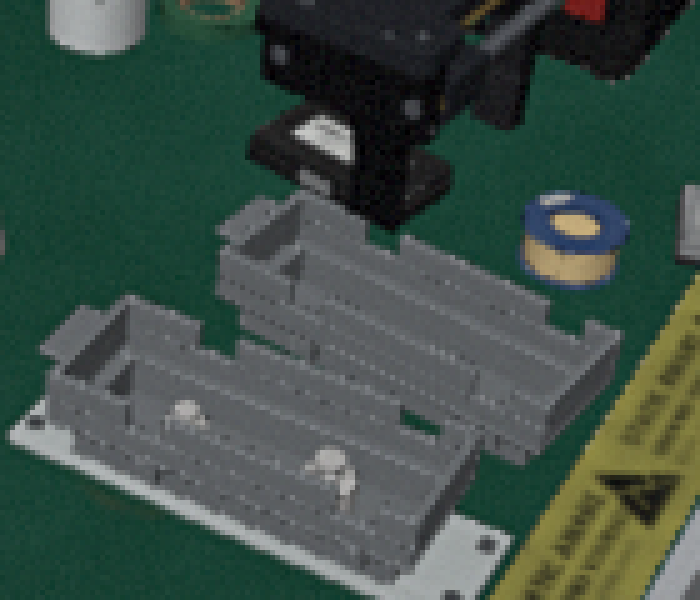

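Both weights stand upright in the base tote. The open gripper is above the loose tote at mid-length; descend and grip.

arm_command(moves=[0,0,3,0,0,0,3,0,0,0,2,0,0,0,1,0,0,0,0.7,0,0,0,0,0])

```text
time: 16.6
ee_pos: [0.6724, -0.1255, 0.0141]
eef_rot: [0.749, 0.663, 0.0, 0.0]
ft_force: [-0.3, 0.1, -0.5]
width: 0.087
grip_force: 0.0
```

arm_command(moves=[0,0,0,0,0,0,0,0,0,0,0,0,0,0,0,0,0,0,0,0,0,0,0,0], fingers=65, squeeze=30)

```text
time: 17.1
ee_pos: [0.6726, -0.1254, 0.0146]
eef_rot: [0.749, 0.663, 0.001, 0.0]
ft_force: [-0.3, 2.0, 5.6]
width: 0.0657
grip_force: 30.0
```

Run:
```python
from h import *
st()
```

```text
17.1 [ 0.67257281 -0.12544573  0.01458962] [-0.31  0.71  0.62  1.52 -0.46  1.06  0.3 ] ang -6.983279293160669 w 0.06571211699059543
```

arm_command(moves=[0,0,-1,0,0,0,-3,0,0,0,-4,0,0,0,-4,0,0,0,-4,0,0,0,-3,0,0,0,0,5,0,0,0,7,0,0,0,7,0,0,0,7,0,0,0,7,0,0,0,7])

```text
time: 18.1
ee_pos: [0.6716, -0.1253, 0.2039]
eef_rot: [0.931, 0.364, -0.0, -0.0]
ft_force: [-0.3, 1.3, -1.7]
width: 0.0659
grip_force: 30.0
```

arm_command(moves=[0,0,0,7,0,0,0,7,0,0,0,7,0,0,0,7,0,0,0,7,0,0,0,7,0,0,0,7,0,0,0,7,0,0,0,7,0,0,0,7,0,0,0,7,0,0,0,7])

```text
time: 19.1
ee_pos: [0.6717, -0.1252, 0.2039]
eef_rot: [0.936, -0.353, -0.0, -0.0]
ft_force: [-0.5, 0.5, -1.9]
width: 0.0656
grip_force: 30.0
```

arm_command(moves=[0,0,0,7,0,0,0,7,0,0,0,7,0,0,0,7,0,0,0,7,0,0,0,7,0,0,0,6.7,0,0,0,0])

```text
time: 19.77
ee_pos: [0.6717, -0.1251, 0.2036]
eef_rot: [0.707, -0.707, -0.0, 0.0]
ft_force: [0.2, 0.0, -1.6]
width: 0.0659
grip_force: 30.0
```

Run:
```python
from h import *
st()
```

```text
19.7667 [ 0.67170143 -0.12512685  0.20364104] [-0.61  0.81  1.28  1.36 -0.77  1.51 -2.54] ang -179.99907217464434 w 0.06594309963450429
```

arm_command(moves=[-0.6,3.5,0,0,-0.6,3.5,0,0,-0.7,3.7,0,0,0,0,3,0,0,0,3,0,0,0,3,0,0,0,2.5,0,0,0,0,0,0,0,0,0])

```text
time: 20.52
ee_pos: [0.5643, -0.107, 0.0887]
eef_rot: [0.71, -0.704, -0.001, 0.001]
ft_force: [0.6, -0.0, -0.3]
width: 0.0656
grip_force: 30.0
```

Run:
```python
from h import *
s=r.camera("scene")[:,:,::-1]
st()
cv2.imwrite("pics/c5.png",cv2.resize(s[145:255,250:350],(600,660)[:1]+(660,),interpolation=3)[0:600])
cv2.imwrite("pics/sc5.png",s)
```

```text
20.5667 [ 0.56521473 -0.10742545  0.08988697] [-0.78  0.63  1.19  1.79 -0.64  1.17 -2.52] ang -179.58584247557238 w 0.0659402296200802
```

View pics/c5.png

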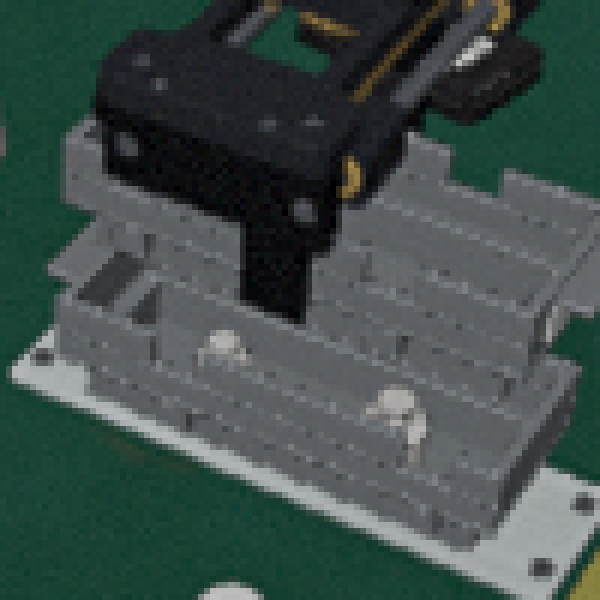

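```bash
python3 - <<'E'
from h import *
np.set_printoptions(precision=1,suppress=True)
def q(P): return (proj("scene",P)-[250,145]+.5)*6-.5
for a,cx,cy,z in((90.3,.5645,-.1065,.052),(270.4,.5652,-.1074,.1213)):
    M=R.from_euler('z',a,degrees=True).apply([[.084,.033,0],[-.084,.033,0],[-.084,-.033,0],[.084,-.033,0]])+[cx,cy,z]
    print(q(M).tolist())
M=R.from_euler('z',90.5,degrees=True).apply([[.105,.03,0],[-.105,.03,0],[-.105,-.03,0]])+[.5645,-.1065,.006]
print(q(M))
E
python3 -c "
import cv2
s=cv2.imread('pics/sc5.png');cv2.imwrite('pics/c6.png',cv2.resize(s[150:230,255:355],(800,640)[:1]+(640,),interpolation=3)[:600])"
```

```text
[[59.600182990292524, 298.3585579040219], [506.55363651334756, 483.14032995425333], [588.0316513176765, 367.56304037387565], [155.8627881394267, 200.34959679380194]]
[[624.6647902828706, 204.12162325064224], [166.61771918234842, 41.80374126839092], [65.91832219395815, 137.05502413644058], [540.7519720550745, 317.4452319048951]]
[[ 12.8 371.3]
 [551.8 602.2]
 [621.6 493.9]]
```

View pics/c6.png

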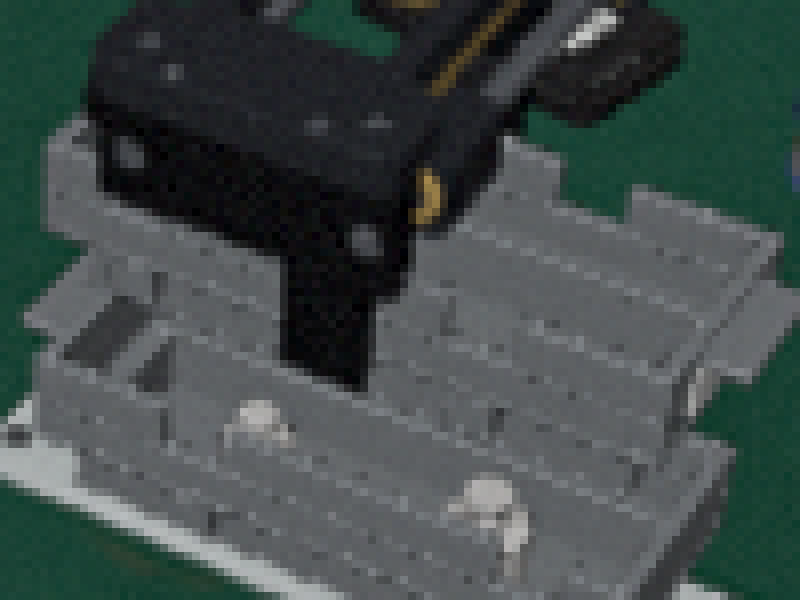

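Loose tote rim corners project where modelled, with the same small residual as the base's; the tab is at the right, opposite the base tab. Relative alignment is within about 1 mm, so lower gently.

arm_command(moves=[-0.05,0.05,1,0,0,0,0.8,0,0,0,0.6,0,0,0,0.3,0,0,0,0.2,0,0,0,0,0])

```text
time: 21.07
ee_pos: [0.5642, -0.1065, 0.0593]
eef_rot: [0.709, -0.705, -0.0, 0.0]
ft_force: [-0.3, -0.3, -1.3]
width: 0.0655
grip_force: 30.0
```

```bash
python3 -c "
from h import *
s=st();print(s['ft_force'])"
```

```text
21.0667 [ 0.56420722 -0.10650528  0.05929952] [-0.76  0.66  1.15  1.82 -0.67  1.12 -2.5 ] ang -179.6814840257846 w 0.06550190865218913
[-0.2565179  -0.25908721 -1.29194709]
```

arm_command(moves=[0,0,0.1,0,0,0,0.05,0,0,0,0,0])

```text
time: 21.32
ee_pos: [0.5645, -0.1066, 0.0585]
eef_rot: [0.709, -0.705, 0.0, -0.0]
ft_force: [-0.7, 0.2, 3.0]
width: 0.0656
grip_force: 30.0
```

Run:
```python
from h import *
s=r.camera("scene")[:,:,::-1]
print(st()["ft_force"])
cv2.imwrite("pics/c7.png",cv2.resize(s[155:230,255:355],(800,600),interpolation=3))
```

```text
21.3667 [ 0.56452121 -0.10662186  0.05851916] [-0.76  0.66  1.15  1.82 -0.67  1.12 -2.5 ] ang -179.68824946523847 w 0.06595823190768221
[-1.48476787  0.18718003  2.584395  ]
```

View pics/c7.png

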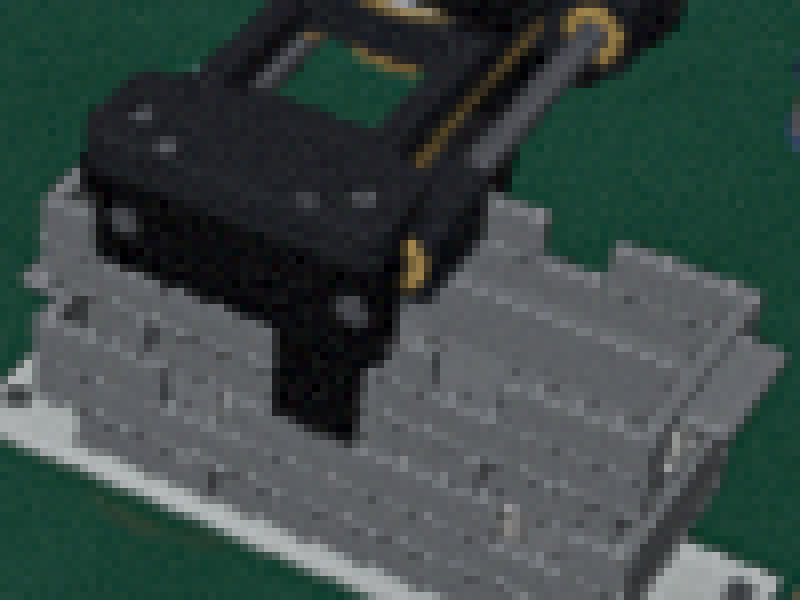

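Contact occurred at exactly the interlocked height (38 mm up) with the totes' walls parallel. Release.

arm_command(moves=[0,0,0,0,0,0,0,0,0,0,0,0,0,0,0,0,0,0,0,0,0,0,-1,0,0,0,-2,0,0,0,-3,0,0,0,-3,0,0,0,-3,0,0,0,-2,0], fingers=95)

```text
time: 22.28
ee_pos: [0.5648, -0.1072, 0.2015]
eef_rot: [0.709, -0.705, 0.001, -0.001]
ft_force: [0.2, 0.3, 0.1]
width: 0.0825
grip_force: 0.0
```

arm_command(moves=[0,0,0,-7,0,0,0,-7,0,0,0,-7,0,0,0,-7,0,0,0,-7,0,0,0,-7,0,0,0,-7,0,0,0,-7,0,0,0,-7,0,0,0,-7,0,0,0,-7,0,0,0,-7])

```text
time: 23.28
ee_pos: [0.5643, -0.1069, 0.1989]
eef_rot: [0.999, -0.047, 0.0, 0.0]
ft_force: [-0.4, -0.5, 0.2]
width: 0.0828
grip_force: 0.0
```

arm_command(moves=[0,0,0,-6.3,0,0,0,0], fingers=60)

```text
time: 23.45
ee_pos: [0.5643, -0.1069, 0.1989]
eef_rot: [1.0, 0.008, 0.0, -0.0]
ft_force: [0.6, 0.5, 0.0]
width: 0.0759
grip_force: 0.0
```

Run:
```python
from h import *
s=r.camera("scene")[:,:,::-1]
st()
cv2.imwrite("pics/c8.png",cv2.resize(s[155:230,255:355],(800,600),interpolation=3))
```

```text
23.5 [ 0.56429495 -0.10687749  0.19875173] [-0.68  0.33  0.97  1.67 -0.29  1.29 -1.22] ang -89.52379895708323 w 0.07236855332836019
```

View pics/c8.png

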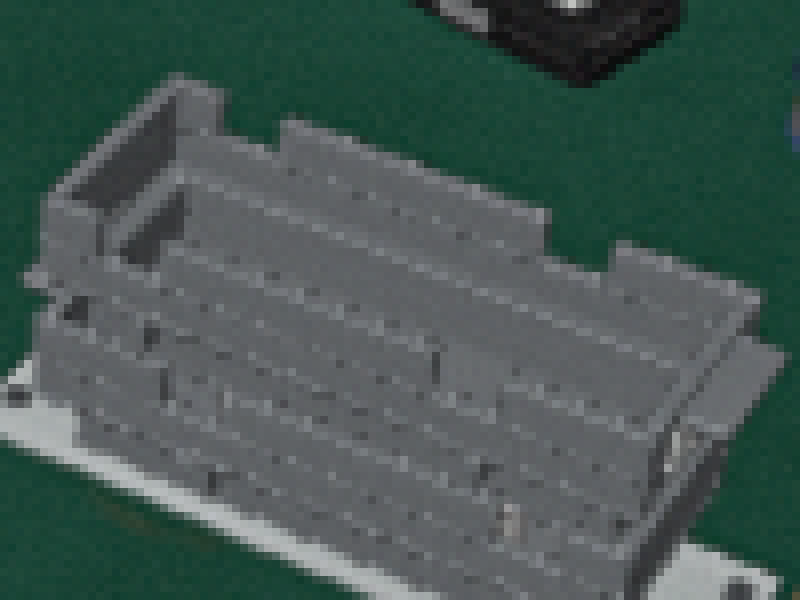

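The loose tote sits level on the base tote, tab at right (735,370), weights visible beneath untouched. Now the pink bottle.

arm_command(moves=[-3.1,0.9,0,0,-3.1,0.9,0,0,-3.1,0.9,0,0,-3.1,0.9,0,0,0,0,4,0,0,0,4,0,0,0,3.5,0,0,0,3,0,0,0,2.5,0,0,0,1.2,0,0,0,0.7,0,0,0,0,0], fingers=60)

```text
time: 24.5
ee_pos: [0.4419, -0.1435, 0.0085]
eef_rot: [1.0, 0.004, -0.001, 0.0]
ft_force: [-1.4, 0.3, -0.5]
width: 0.0521
grip_force: 0.0
```

arm_command(moves=[0,0,0,0,0,0,0,0,0,0,0,0,0,0,0,0,0,0,0,0,0,0,0,0], fingers=15, squeeze=12)

```text
time: 25.0
ee_pos: [0.443, -0.143, 0.0097]
eef_rot: [1.0, 0.005, 0.0, -0.0]
ft_force: [-0.1, 1.1, 4.0]
width: 0.0252
grip_force: 12.0
```

arm_command(moves=[0,0,-2,0,0,0,-4,0,0,0,-4,0,0,0,-3,0,3,-0.2,0,0,3,-0.2,0,0,3,-0.2,0,0,3.1,0,0,0,0,0,0,0,0,0,0,0])

```text
time: 25.83
ee_pos: [0.5554, -0.1369, 0.1389]
eef_rot: [1.0, 0.005, -0.002, 0.001]
ft_force: [-1.0, -0.3, -0.9]
width: 0.0253
grip_force: 12.0
```

arm_command(moves=[0,0,3,0,0,0,2.5,0,0,0,1.5,0,0,0,0.8,0,0,0,0,0])

```text
time: 26.25
ee_pos: [0.5543, -0.1367, 0.0612]
eef_rot: [1.0, 0.004, -0.001, -0.0]
ft_force: [0.6, 0.9, 0.8]
width: 0.0252
grip_force: 12.0
```

arm_command(moves=[0.5,0,0,0,0.5,0,0,0,0,0,0.25,0,0,0,0,0])

```text
time: 26.58
ee_pos: [0.5648, -0.1362, 0.0589]
eef_rot: [1.0, 0.005, -0.001, -0.0]
ft_force: [-0.1, -0.1, -0.2]
width: 0.0251
grip_force: 12.0
```

```bash
python3 -c "
from h import *
s=st();print(s['ft_force'])"
```

```text
26.5833 [ 0.564813   -0.13622798  0.0589438 ] [-0.59  0.56  0.96  1.8  -0.52  1.07 -0.99] ang -89.45240499869783 w 0.02505283125612695
[-0.14907097 -0.06263738 -0.21460122]
```

Lower the last 2 mm and release, then rise.

arm_command(moves=[0,0,0.2,0,0,0,0,0])

```text
time: 26.75
ee_pos: [0.5644, -0.1364, 0.0567]
eef_rot: [1.0, 0.005, -0.001, -0.0]
ft_force: [-0.6, 0.4, -0.1]
width: 0.0253
grip_force: 12.0
```

arm_command(moves=[0,0,0,0,0,0,0,0,0,0,0,0,0,0,0,0,0,0,-1,0,0,0,-3,0,0,0,-4,0,0,0,-3,0,0,0,0,0], fingers=42)

```text
time: 27.5
ee_pos: [0.5676, -0.138, 0.1736]
eef_rot: [1.0, 0.004, 0.003, -0.0]
ft_force: [-0.5, -0.3, -0.6]
width: 0.0365
grip_force: 0.0
```

arm_command(moves=[-1.85,-2.8,0,0,-1.85,-2.8,0,0,-1.85,-2.8,0,0,-1.85,-2.8,0,0,-1.85,-2.8,0,0,-1.85,-2.9,0,0,0,0,3.5,0,0,0,3.5,0,0,0,2.5,0,0,0,0,0], fingers=55)

```text
time: 28.33
ee_pos: [0.4557, 0.0232, 0.0776]
eef_rot: [1.0, 0.005, -0.004, -0.001]
ft_force: [-1.5, -0.8, -0.7]
width: 0.0479
grip_force: 0.0
```

arm_command(moves=[0,-0.8,0.5,0,0,0,2,0,0,0,2,0,0,0,1.5,0,0,0,0.8,0,0,0,0,0])

```text
time: 28.83
ee_pos: [0.4578, 0.0311, 0.0122]
eef_rot: [1.0, 0.005, -0.002, -0.0]
ft_force: [-0.4, -1.2, 0.1]
width: 0.048
grip_force: 0.0
```

arm_command(moves=[0,0,0,0,0,0,0,0,0,0,0,0,0,0,0,0,0,0,0,0,0,0,0,0], fingers=12)

```text
time: 29.33
ee_pos: [0.4581, 0.0314, 0.0127]
eef_rot: [1.0, 0.005, -0.002, -0.001]
ft_force: [-0.9, 0.4, 4.6]
width: 0.0212
grip_force: 12.0
```

arm_command(moves=[0,0,-2,0,0,0,-4,0,0,0,-4,0,0,0,-3,0,1.8,1.7,0,0,1.8,1.7,0,0,1.8,1.7,0,0,1.8,1.7,0,0,1.8,1.7,0,0,1.65,1.75,0,0,0,0,0,0,0,0,0,0])

```text
time: 30.33
ee_pos: [0.5608, -0.0678, 0.1379]
eef_rot: [1.0, 0.004, -0.003, -0.0]
ft_force: [0.4, -0.0, -0.2]
width: 0.0213
grip_force: 12.0
```

Target TCP (0.5645, -0.072, 0.0605).

arm_command(moves=[0.4,0.4,0,0,0,0,2.5,0,0,0,2.5,0,0,0,1.5,0,0,0,0.7,0,0,0,0.3,0,0,0,0,0])

```text
time: 30.92
ee_pos: [0.5644, -0.0692, 0.0632]
eef_rot: [1.0, 0.006, -0.003, -0.001]
ft_force: [-1.3, -0.4, -0.3]
width: 0.0217
grip_force: 12.0
```

arm_command(moves=[0,0.2,0.2,0,0,0,0.1,0,0,0,0,0])

```text
time: 31.17
ee_pos: [0.5648, -0.0718, 0.0606]
eef_rot: [1.0, 0.005, -0.002, -0.001]
ft_force: [-0.4, 0.1, -0.7]
width: 0.0213
grip_force: 12.0
```

arm_command(moves=[0,0,0,0,0,0,0,0,0,0,0,0,0,0,0,0,0,0,0,0,0,0,-1,0,0,0,-3,0,0,0,-4,0,0,0,-4,0,0,0,0,0], fingers=37)

```text
time: 32.0
ee_pos: [0.5682, -0.0736, 0.1877]
eef_rot: [1.0, 0.004, 0.002, -0.001]
ft_force: [0.7, -0.8, 0.6]
width: 0.0322
grip_force: 0.0
```

Run:
```python
from h import *
s=r.camera("scene")[:,:,::-1]
st()
cv2.imwrite("pics/c9.png",cv2.resize(s[130:280,190:390],(800,600),interpolation=3))
```

```text
32.05 [ 0.567167   -0.07277287  0.18443927] [-0.84  0.41  1.13  1.7  -0.39  1.28 -1.19] ang -89.4360294242382 w 0.03195544870861212
```

View pics/c9.png

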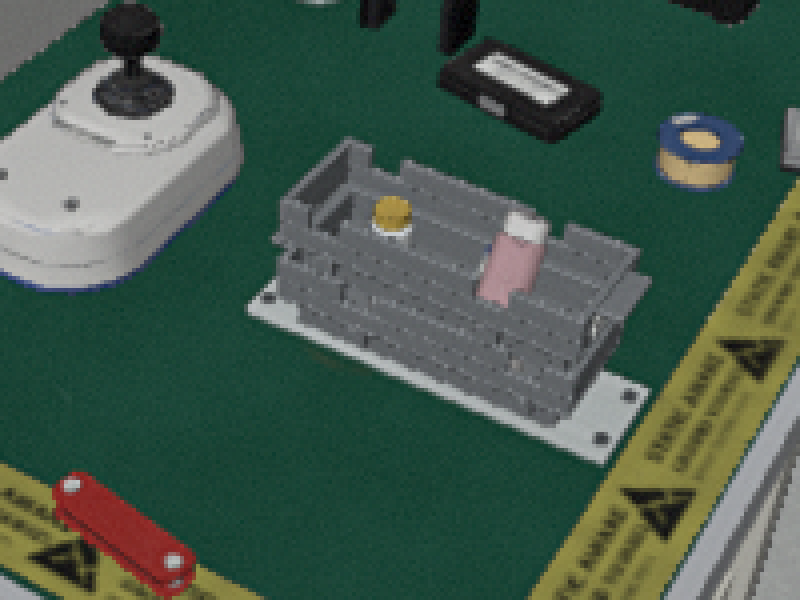

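The pink bottle leans (cap at (525,225), visible lower body at (495,300)); the white one (392,215) is upright. I'll measure the lean and right it.

Run:
```python
from h import *
np.set_printoptions(precision=4,suppress=True)
im=r.camera("scene"); h=cv2.cvtColor(im,cv2.COLOR_RGB2HSV).astype(int); i=im.astype(int)
pm=(i[...,0]-i[...,1]>25)&(i[...,2]>i[...,1]); pm[:150]=0;pm[230:]=0;pm[:,:295]=0;pm[:,345:]=0
wm=(i.min(2)>170); wm[:170]=0;wm[210:]=0;wm[:,:300]=0;wm[:,340:]=0
c=r.camera_info("scene")
def ony(uv,y):
    d=R.from_quat(c["attitude"]).apply([(uv[0]-c["cx"])/c["fx"],-(uv[1]-c["cy"])/c["fy"],-1]); return c["origin"]+d*(y-c["origin"][1])/d[1]
for n,m in(("pink",pm),("cap",wm)):
    for v in range(m.shape[0]):
        u=np.where(m[v])[0]
        if len(u): print(n,v,u.min(),u.max(),len(u),ony((u.mean(),v),-.1365))
# upright model prediction of axis
P=np.array([[.565,-.1365,.047+z] for z in(0,.02,.039,.05)]);print(proj("scene",P))
for t in(15,20,25):
    print(t,proj("scene",np.array([[.565,-.1365,.047]])+np.array([[np.sin(np.radians(t))*z,0,np.cos(np.radians(t))*z] for z in(0,.02,.039,.05)])).tolist())
```

```text
pink 189 314 317 4 [ 0.55   -0.1365  0.1045]
pink 190 314 320 6 [ 0.5567 -0.1365  0.0974]
pink 191 313 323 10 [ 0.5633 -0.1365  0.0904]
pink 192 313 324 11 [ 0.5655 -0.1365  0.0863]
pink 193 313 323 11 [ 0.5658 -0.1365  0.0835]
pink 194 313 324 12 [ 0.5692 -0.1365  0.0785]
pink 195 312 323 12 [ 0.5646 -0.1365  0.0792]
pink 196 312 323 12 [ 0.5653 -0.1365  0.0761]
pink 197 312 322 11 [ 0.5634 -0.1365  0.0749]
pink 198 311 322 12 [ 0.5614 -0.1365  0.0737]
pink 199 311 322 12 [ 0.5622 -0.1365  0.0705]
pink 200 310 322 13 [ 0.5602 -0.1365  0.0693]
pink 201 310 321 12 [ 0.5583 -0.1365  0.0681]
pink 202 310 317 8 [ 0.5485 -0.1365  0.0726]
pink 203 310 316 7 [ 0.5466 -0.1365  0.0714]
pink 204 311 316 6 [ 0.5499 -0.1365  0.0664]
pink 205 314 316 3 [ 0.5585 -0.1365  0.0573]
cap 183 318 318 1 [ 0.5587 -0.1365  0.1134]
cap 184 317 320 4 [ 0.5619 -0.1365  0.1088]
cap 185 317 323 7 [ 0.5705 -0.1365  0.1005]
cap 186 317 325 9 [ 0.5766 -0.1365  0.0939]
cap 187 316 325 10 [ 0.5747 -0.1365  0.0927]
cap 188 317 324 8 [ 0.5754 -0.1365  0.0896]
cap 189 321 324 4 [ 0.5872 -0.1365  0.079 ]
cap 190 324 324 1 [ 0.5965 -0.1365  0.07  ]
[[315.9299 207.0349]
 [316.9554 199.5607]
 [317.9599 192.2396]
 [318.5554 187.8989]]
15 [[315.9298713076447, 207.0349192074544], [318.071942651789, 198.4063823308053], [320.1513477418857, 190.0302731267684], [321.3755612142757, 185.09898495082408]]
20 [[315.9298713076447, 207.0349192074544], [318.4125636145967, 198.15317484114072], [320.8145862836318, 189.56002326584456], [322.2250475829122, 184.51414759945268]]
25 [[315.9298713076447, 207.0349192074544], [318.73296937125855, 197.96895060606067], [321.4355935242727, 189.2279414952321], [323.0182813889219, 184.10910577807616]]
```

arm_command(moves=[0,2.1,0,0,0,2.1,0,0,-0.3,2.1,0,0,0,0,2,0,0,0,2,0,0,0,0,0], fingers=46, squeeze=8)

```text
time: 32.6
ee_pos: [0.56, -0.1345, 0.1361]
eef_rot: [1.0, 0.005, -0.006, -0.002]
ft_force: [0.3, 0.7, 0.3]
width: 0.0398
grip_force: 0.0
```

arm_command(moves=[0.5,0.15,0,0,0,0,2,0,0,0,2,0,0,0,2,0,0,0,1.5,0,0,0,0.6,0,0,0,0,0])

```text
time: 33.18
ee_pos: [0.5668, -0.1361, 0.0583]
eef_rot: [1.0, 0.005, -0.004, -0.001]
ft_force: [0.3, 0.2, -0.3]
width: 0.0402
grip_force: 0.0
```

arm_command(moves=[0,0,0,0,0,0,0,0,0,0,0,0,0,0,0,0,0,0,0,0], fingers=15)

```text
time: 33.6
ee_pos: [0.5677, -0.1364, 0.0598]
eef_rot: [1.0, 0.005, -0.002, -0.001]
ft_force: [0.5, -0.6, 3.7]
width: 0.025
grip_force: 8.0
```

arm_command(moves=[0,0,0,0,0,0,0,0,0,0,0,0,-0.2,0,0.6,0,0,0,0.3,0,0,0,0,0], fingers=46)

```text
time: 34.1
ee_pos: [0.5643, -0.136, 0.0489]
eef_rot: [1.0, 0.005, -0.004, -0.001]
ft_force: [-0.1, -0.3, -0.1]
width: 0.0397
grip_force: 0.0
```

arm_command(moves=[0,0,0,0,0,0,0,0,0,0,0,0,0,0,0,0,0,0,0,0], fingers=15)

```text
time: 34.52
ee_pos: [0.5651, -0.1363, 0.05]
eef_rot: [1.0, 0.005, -0.003, -0.001]
ft_force: [1.2, -0.3, 0.1]
width: 0.0252
grip_force: 8.0
```

```bash
cat >> h.py <<'E'
def axis(box,thr=25):
    im=r.camera("scene").astype(int);u0,v0,u1,v1=box
    pm=(im[...,0]-im[...,1]>thr)&(im[...,2]>im[...,1]);o=np.zeros_like(pm);o[v0:v1,u0:u1]=pm[v0:v1,u0:u1]
    for v in range(v0,v1):
        u=np.where(o[v])[0]
        if len(u): print(v,u.min(),u.max(),len(u))
E
python3 -c "
from h import *
st();axis((295,150,345,230))"
```

```text
34.5167 [ 0.56511605 -0.13628144  0.05002515] [-0.6   0.59  0.98  1.8  -0.56  1.06 -0.97] ang -89.418788245621 w 0.02522296589959405
189 314 317 4
190 314 318 5
191 313 321 9
192 313 321 8
193 313 321 9
194 312 321 10
195 312 321 10
196 312 321 10
197 312 321 10
198 311 321 11
199 311 321 11
200 310 320 11
201 310 320 11
202 310 317 8
203 310 316 7
204 312 316 5
205 315 316 2
```

arm_command(moves=[0,0,-2,0,0,0,-4,0,0,0,-4,0,0,0,-1,0,-2.6,0,0,0,-2.6,0,0,0,-2.6,0,0,0,-2.7,0,0,0,0,0,0,0,0,0,0,0])

```text
time: 35.4
ee_pos: [0.4636, -0.1363, 0.1615]
eef_rot: [1.0, 0.005, -0.001, -0.004]
ft_force: [0.3, 0.6, 0.7]
width: 0.025
grip_force: 8.0
```

```bash
python3 -c "
from h import *
s=st();print(proj('scene',[s['ee_pos']+[0,0,.019]]));p=proj('scene',[s['ee_pos']])[0].astype(int);axis((p[0]-30,p[1]-40,p[0]+25,p[1]+25))"
```

```text
35.4 [ 0.46363163 -0.13628572  0.16152533] [-1.    0.11  1.29  1.95 -0.13  1.17 -1.22] ang -89.38477242512046 w 0.024964916016046432
[[296.71365194 181.10728849]]
168 294 294 1
169 293 297 5
170 293 299 7
171 292 301 10
172 292 301 9
173 292 301 10
174 291 301 11
175 291 301 11
176 291 301 11
177 290 301 12
178 290 301 12
179 290 301 12
180 290 301 12
181 289 301 13
182 289 300 12
183 289 300 12
184 288 300 13
185 288 300 13
186 288 300 13
187 287 299 13
188 287 299 13
189 288 299 12
190 289 299 11
191 291 299 8
192 294 299 6
```

arm_command(moves=[0,0,4,0,0,0,4,0,0,0,4,0,0,0,2.5,0,0,0,0.9,0,0,0,0,0])

```text
time: 35.95
ee_pos: [0.4618, -0.1383, 0.0051]
eef_rot: [1.0, 0.004, -0.005, 0.0]
ft_force: [-0.7, 0.2, -0.2]
width: 0.0252
grip_force: 8.0
```

arm_command(moves=[0,0,0.2,0,0,0,0.2,0,0,0,0,0], squeeze=3)

```text
time: 36.2
ee_pos: [0.4641, -0.1373, 0.0043]
eef_rot: [1.0, 0.005, -0.002, -0.001]
ft_force: [-0.1, 0.2, -0.8]
width: 0.0254
grip_force: 3.0
```

```bash
python3 -c "
from h import *
s=st();print(s['ft_force'],s['grip_force']);p=proj('scene',[s['ee_pos']])[0].astype(int);axis((p[0]-30,p[1]-40,p[0]+25,p[1]+25))"
```

```text
36.2 [ 0.46414659 -0.13728557  0.0042816 ] [-0.67  0.45  1.01  2.08 -0.5   0.88 -0.93] ang -89.42569472670338 w 0.02543576434353781
[-0.06285483  0.22313497 -0.82486179] 2.999998951565317
235 289 289 1
236 288 290 3
237 288 291 4
238 287 291 5
239 287 291 5
240 287 291 5
241 287 291 5
242 286 293 8
243 286 295 10
244 286 294 9
245 285 294 10
246 285 295 11
247 285 295 11
248 284 294 11
249 284 294 11
250 283 294 12
251 283 294 12
252 283 294 12
253 284 293 10
254 285 293 9
255 287 293 7
256 290 292 3
```

Press a bit further.

arm_command(moves=[0,0,0.2,0,0,0,0.15,0,0,0,0,0])

```text
time: 36.5
ee_pos: [0.4637, -0.1371, 0.0005]
eef_rot: [1.0, 0.005, -0.002, -0.001]
ft_force: [-1.3, 1.6, 6.5]
width: 0.0253
grip_force: 6.8
```

```bash
python3 -c "
from h import *
s=st();print(s['ft_force'],s['grip_force']);p=proj('scene',[s['ee_pos']])[0].astype(int);axis((p[0]-30,p[1]-40,p[0]+25,p[1]+25))"
```

```text
36.5 [ 0.46374845 -0.13706208  0.00048938] [-0.66  0.46  1.    2.08 -0.51  0.87 -0.93] ang -89.43193507303049 w 0.02527934608125703
[-1.32943771  1.63030012  6.47718064] 6.825095416492388
237 287 289 3
238 287 291 5
239 287 291 5
240 287 291 5
241 286 291 6
242 286 290 5
243 286 291 6
244 285 294 10
245 285 294 10
246 285 294 10
247 285 294 10
248 284 294 11
249 284 294 11
250 284 294 11
251 283 294 12
252 283 293 11
253 283 293 11
254 283 293 11
255 284 293 10
256 286 292 7
257 289 292 4
```

arm_command(moves=[0,0,0,0,0,0,0,0,0,0,0,0,0,0,0,0,0,0,0,0,0,0,0,0], fingers=55)

```text
time: 37.05
ee_pos: [0.4638, -0.136, 0.0005]
eef_rot: [1.0, 0.005, -0.002, -0.002]
ft_force: [-1.8, 4.9, 11.9]
width: 0.0277
grip_force: 5.9
```

```bash
python3 -c "
from h import *
s=st();p=proj('scene',[s['ee_pos']])[0].astype(int);axis((p[0]-30,p[1]-40,p[0]+25,p[1]+25))
print(proj('scene',[[.4637,-.137,z] for z in(0,.02,.039)]))"
```

```text
37.05 [ 4.63757067e-01 -1.35995807e-01  4.56886571e-04] [-0.66  0.46  1.    2.08 -0.51  0.87 -0.93] ang -89.39311012587162 w 0.027715558819284704
236 288 288 1
237 288 290 3
238 287 291 5
239 287 291 5
240 287 291 5
241 286 291 6
242 286 291 6
243 286 291 6
244 285 294 10
245 285 294 10
246 285 294 10
247 284 294 11
248 284 294 11
249 284 294 11
250 284 294 11
251 283 294 12
252 283 293 11
253 283 293 11
254 284 293 10
255 285 293 9
256 287 292 6
257 290 293 4
[[290.3427232  254.28532883]
 [290.99418323 247.25615369]
 [291.63315373 240.36173923]]
```

arm_command(moves=[0,0,-0.3,0,0,0,0,0,0,0,0,0,0,0,0,0,0,0,0,0], fingers=58, squeeze=15)

```text
time: 37.52
ee_pos: [0.4629, -0.1373, 0.0027]
eef_rot: [1.0, 0.005, -0.003, -0.001]
ft_force: [-0.2, 0.2, 1.2]
width: 0.0496
grip_force: 0.0
```

```bash
python3 -c "
from h import *
s=st();p=proj('scene',[s['ee_pos']])[0].astype(int);axis((p[0]-30,p[1]-40,p[0]+25,p[1]+25))"
```

```text
37.5167 [ 0.46291547 -0.13732148  0.0026768 ] [-0.67  0.45  1.    2.08 -0.5   0.88 -0.93] ang -89.45123286587027 w 0.04955616167826582
232 294 298 3
233 297 300 4
234 299 300 2
237 291 291 1
238 290 293 4
239 289 296 7
240 288 297 9
241 287 297 10
242 286 297 10
243 285 296 11
244 285 296 12
245 284 294 10
246 284 295 12
247 285 294 9
248 285 294 10
249 286 295 10
250 287 294 8
251 289 294 6
252 291 292 2
```

The bottle tipped over on the bench. Rise clear and locate it numerically (my picture views are used up).

arm_command(moves=[0,0,-2,0,0,0,-4,0,0,0,-4,0,0,0,-4,0,0,0,-3,0,0,-4,0,0,0,-4,0,0,0,-4,0,0,0,-4,0,0,0,-4,0,0,0,-4,0,0,0,0,0,0])

```text
time: 38.57
ee_pos: [0.4606, 0.1098, 0.173]
eef_rot: [1.0, 0.01, -0.003, -0.001]
ft_force: [0.3, -0.8, -0.5]
width: 0.0501
grip_force: 0.0
```

Run:
```python
from h import *
st()
im=r.camera("top").astype(int); np.save("top2.npy",im)
p=proj("top",[[.475,-.137,.013]])[0].astype(int);print(p)
sub=im[p[1]-22:p[1]+23,p[0]-28:p[0]+28]
for row,v in zip(sub,range(p[1]-22,p[1]+23)):
    s=''
    for c in row: s+= 'W' if c.min()>170 else ('P' if c[0]-c[1]>20 and c[2]>=c[1] else ('y' if c[0]-c[2]>50 else ('g' if c[1]-c[0]>20 else ('#' if c.max()<70 else 'o'))))
    print(v,s.replace('g','.'))
```

```text
38.5667 [0.46058577 0.10981809 0.17304115] [-1.34  0.    1.04  1.95 -0.    1.19 -1.85] ang -88.88776234173912 w 0.050064758578339745
[302 207]
185 ooooooooooooooooo.......................................
186 oooo....................................................
187 ........................................................
188 ........................................................
189 ........................................................
190 ........................................................
191 ........................oooooooo........................
192 .......................ooWWWWWWWo.......................
193 .......................ooWWWWWWWo.......................
194 .......................ooWWWWWWWo.......................
195 .......................ooWWWWoooo.......................
196 .......................oooooPPPPoo......................
197 .......................oPPPPPPPyPo......................
198 .......................oPPPoPPPPoo......................
199 .......................oPooPPooPoo......................
200 .......................ooooPPoooPo....
[... 1087 characters left out ...]
.............................
219 ........................................................
220 ........................................................
221 ........................................................
222 ........................................................
223 ........................................................
224 ........................................................
225 ........................................................
226 ........................................................
227 ........................................................
228 ........................................................
229 ........................................................
```

Run:
```python
from h import *
print(onz("top",[[301.6,190.7],[302.4,211.3],[301.6,195.5]],.013))
```

```text
[[ 0.51833914 -0.13718036  0.013     ]
 [ 0.46584337 -0.13721627  0.013     ]
 [ 0.5060741  -0.1367164   0.013     ]]
```

arm_command(moves=[0.3,3.5,0,0,0.3,3.5,0,0,0.3,3.5,0,0,0.3,3.5,0,0,0.3,3.5,0,0,0.3,3.5,0,0,0.1,3.5,0,0,0,0,3,0,0,0,3,0,0,0,3,0,0,0,0,0,0,0,0,0])

```text
time: 39.62
ee_pos: [0.4811, -0.1441, 0.0825]
eef_rot: [1.0, 0.004, -0.004, -0.0]
ft_force: [-0.1, -0.0, 0.6]
width: 0.0504
grip_force: 0.0
```

arm_command(moves=[0,-0.7,0,0,0,0,2,0,0,0,2,0,0,0,2,0,0,0,1.2,0,0,0,0.6,0,0,0,0,0])

```text
time: 40.2
ee_pos: [0.4823, -0.1353, 0.005]
eef_rot: [1.0, 0.005, -0.003, -0.001]
ft_force: [-0.4, -0.0, -0.0]
width: 0.0504
grip_force: 0.0
```

arm_command(moves=[0,0,0,0,0,0,0,0,0,0,0,0,0,0,0,0,0,0,0,0], fingers=15, squeeze=8)

```text
time: 40.62
ee_pos: [0.4823, -0.1356, 0.0051]
eef_rot: [1.0, 0.005, -0.002, -0.001]
ft_force: [0.5, 0.2, -0.7]
width: 0.0252
grip_force: 8.3
```

arm_command(moves=[0,0,-1,0,-2,0,0,0,-2,0,0,0,-1.5,0,0,0,0,0,0,0,0,0,0.9,0,0,0,0,0])

```text
time: 41.2
ee_pos: [0.4275, -0.1356, 0.0053]
eef_rot: [1.0, 0.005, -0.003, -0.001]
ft_force: [-0.4, 0.6, -0.2]
width: 0.0251
grip_force: 8.0
```

arm_command(moves=[0,0,0,0,0,0,0,0,0,0,0,0,0,0,0,0,2,0,0,0,1.8,0,0,0,0,0,0,0,0,0,0,0], fingers=45)

```text
time: 41.87
ee_pos: [0.4654, -0.1362, 0.0057]
eef_rot: [1.0, 0.005, -0.003, -0.0]
ft_force: [-0.1, 0.3, -0.4]
width: 0.0393
grip_force: 0.0
```

arm_command(moves=[0,0,0,0,0,0,0,0,0,0,0,0,0,0,0,0,0,0,0,0,0,0,0,0], fingers=10, squeeze=3)

```text
time: 42.37
ee_pos: [0.4649, -0.1357, 0.0058]
eef_rot: [1.0, 0.005, -0.003, -0.001]
ft_force: [0.2, 0.4, -0.2]
width: 0.0219
grip_force: 3.0
```

Holding the cap end lightly (22 mm). Lift and see if it swings.

arm_command(moves=[0,0,-1.5,0,0,0,-2,0,0,0,-2,0,0,0,-2,0,0,0,0,0,0,0,0,0,0,0,0,0,0,0,0,0])

```text
time: 43.03
ee_pos: [0.4648, -0.1357, 0.0799]
eef_rot: [1.0, 0.005, -0.003, -0.001]
ft_force: [-0.2, -0.3, -1.3]
width: 0.0221
grip_force: 3.0
```

```bash
cat >> h.py <<'E'
def asc(n,P,a,b,c_,d):
    im=r.camera(n).astype(int);p=proj(n,[P])[0].astype(int)
    for v in range(p[1]-b,p[1]+d):
        s=''
        for c in im[v,p[0]-a:p[0]+c_]: s+= 'W' if c.min()>165 else ('P' if c[0]-c[1]>20 and c[2]>=c[1]-4 else ('y' if c[0]-c[2]>50 else ('.' if c[1]-c[0]>20 else ('#' if c.max()<70 else 'o'))))
        print(v,s)
E
python3 -c "
from h import *
s=st();print(s['ft_force'],proj('scene',[s['ee_pos']]));asc('scene',s['ee_pos'],40,30,30,30)"
```

```text
43.0333 [ 0.4647902  -0.13572526  0.07992735] [-0.82  0.31  1.15  2.03 -0.34  1.02 -1.06] ang -89.44466831208267 w 0.0220611385204145
[-0.19043446 -0.26950516 -1.33699204] [[292.75423256 224.12424279]]
194 ........ooo###############yooooooo####ooooooooo#oyyyyyyy##############
195 .......oooo###############ooooooooooo##ooooooo#####oyyyyyyy###########
196 .......ooooooo###########oo##oooooooooooooooo########ooyyyyyo#########
197 .......ooooooooo#########oyo###ooooooooooooo############oyyy##########
198 .......ooooooooooooo#############oooooooooo###########################
199 ......ooooooooooooooo###############oooooo############################
200 .....oWooooooooooooooooo##o###########oooo##########################oo
201 ....oWWoooooooooooooooooooo#############oo#########################ooo
202 ...oWWWoooooooooooooooooooo############ooo########################oooo
203 ..ooooooooooooooooooooo#ooo#############oo##################yy####oooo
204 .oWo##ooooooooooooooooo#ooo############ooo#################oyy###ooooo
205 oWWooooWooooooooooooooooooo############ooo#################yoo##ooooo
[... 2901 characters left out ...]
.........................
245 ........................oPPPPPPPPPPPPPo...............................
246 ........................#oPPPPPPPPPPPP#...............................
247 ..........................ooPPPPPPPPPo................................
248 ............................ooPPPPPPPo................................
249 ..............................oooPPPP#................................
250 .................................oo#..................................
251 ......................................................................
252 ......................................................................
253 ......................................................................
```

It swung most of the way down (axis still ~25–30° off). A few upward jerks will straighten it.

arm_command(moves=[0,0,-4,0,0,0,0,0,0,0,-4.1,0,0,0,0,0,0,0,1.5,0,0,0,1.5,0,0,0,1.5,0,0,0,-4,0,0,0,0,0,0,0,2,0,0,0,-4.1,0,0,0,0,0])

```text
time: 44.08
ee_pos: [0.4668, -0.1387, 0.1805]
eef_rot: [1.0, 0.003, -0.003, 0.002]
ft_force: [0.8, -1.3, 1.5]
width: 0.0216
grip_force: 3.0
```

```bash
python3 -c "
from h import *
s=st();print(s['ft_force'],proj('scene',[s['ee_pos']]));asc('scene',s['ee_pos'],20,5,15,35)"
```

```text
44.0833 [ 0.46680795 -0.13866849  0.1804976 ] [-1.02  0.08  1.29  1.92 -0.07  1.21 -1.27] ang -89.6504577892491 w 0.021626854398737072
[ 0.83390436 -1.29961989  1.52673002] [[298.88926788 180.61845395]]
175 ooooooo#######ooooooooooo##########
176 ooooooo#####ooWWWWWWWoooo##########
177 ooooooo#####oWWWWWWWWWWoo##########
178 ooooooo#####WWWWWWWWWWWWo##########
179 oooooooo###ooWWoWWWWWWWWo##########
180 oooooooyyyooWWWWoWWWooWWo##########
181 ooooooyyyyyoWWWWWWWWWWWoo#########o
182 ooooooyyyyyoWWWWWWWWWWooo########oo
183 ooooooyyyyPoWWWWWWWWWWooo#######ooo
184 ooooooyyyyPPWWWWWWWWWoooo######oooo
185 ooooooyyyoPPPWWWWWWWWoooo######oooo
186 oooooWoyyoPPPPPoWWWWooooPo####ooooo
187 ooooooWWooPPPPPPPPPPPPPPPoo#ooooooo
188 oooooooWWoPPPPPPPPPPPPPPooooooooooo
189 oooooooooPPPPPPPPPPPPPPoooooooooooo
190 oooooooooPPPPPPPPPPPPPPoooooooooooo
191 oooooooooPPPPPPPPPPPPPPoooooooooooo
192 oooooooooPPPPPPPPPPPPPPoooooooooooo
193 oooooooooPPPPPPPPPPPPPPoooooooooooo
194 ooooooooPPPPPPPPPPPPPPPoooooooooooo
195 ooooooooPPPPPPPPPPPPPPPoooooooooooo
196 ooooooooPPPPPPPPPPPPPPooooooooooooo
197 ooooooooPPPPPPPPPPPPPPooooooooooooo
198 ooooooooPPPPPPPPPPPPPPooooooooooooo
199 oooooooPPPPPPPPPPPPPPoooooooooooooo
200 oooooooPPPPPPPPPPPPPPoooooooooooooo
201 oooooooPPPPPPPPPPPPPPoooooooooooooo
202 oooooooPPPPPPPPPPPPPPoooooooooooooo
203 oooooooPPPPPPPPPPPPPPoooooooooooooo
204 ooooooooPPPPPPPPPPPPooooooooooooooo
205 oooooooooPPPPPPPPPPPooooooooooooooo
206 oooooooooooPPPPPPPPPooooooooooooooo
207 ooooooooooooooooooooooooooooooooooo
208 ooooooooooooooooooooooooooooooooooo
209 ooooooooooooooooooooooooooooooooooo
210 ooooooooooooooooooooooooooooooooooo
211 ooooooooooooooooooooooooooooooooooo
212 ooooooooooooooooooooooooooooooooooo
213 ooooooooooooooooooooooooooooooooooo
214 ooo#ooooooooooooooooooooooooooooooo
```

Almost upright now (edge slope −0.17). Lower to the bench.

arm_command(moves=[0,0,2.5,0,0,0,3,0,0,0,3,0,0,0,2.5,0,0,0,1.5,0,0,0,0.9,0,0,0,0,0,0,0,0,0])

```text
time: 44.8
ee_pos: [0.4654, -0.1361, 0.0443]
eef_rot: [1.0, 0.005, -0.002, -0.001]
ft_force: [-0.3, -0.1, -0.3]
width: 0.0214
grip_force: 3.0
```

```bash
python3 -c "
from h import *
s=st();print(s['ft_force']);asc('scene',s['ee_pos'],20,5,15,32);print(proj('scene',[[.4645,-.137,0],[.4515,-.137,0]]))"
```

```text
44.8 [ 0.46541917 -0.13608903  0.0442541 ] [-0.74  0.38  1.08  2.05 -0.41  0.95 -1.  ] ang -89.46720974953624 w 0.021408217240634193
[-0.34834997 -0.12294254 -0.29149834]
232 .........#########.......#########.
233 .........######ooooo.....#########.
234 .........####ooWoWWWooo..#########.
235 .........####ooWWoWWWWoo#########..
236 .........####ooooooWooWWo########..
237 ...........#ooWooWooooWWo########..
238 ............ooooooooooWo########...
239 ...........ooWWWoooooWWW########...
240 ...........ooWWWWWWoWWoo#######....
241 ..........oPoWWWWWWWWooo######.....
242 ..........#PPoWWWWWWWooo#####......
243 ..........oPPPoWWWWWooooo####......
244 ..........oPPPPPooooooPPo.##.......
245 ..........oPPPPPPPPPPPPPo..........
246 .........oPPPPPPPPPPPPPo...........
247 .........oPPPPPPPPPPPPPo...........
248 .........oPPPPPPPPPPPPPo...........
249 .........oPPPPPPPPPPPPPo...........
250 .........oPPPPPPPPPPPPo#...........
251 .........oPPPPPPPPPPPPo............
252 ........oPPPPPPPPPPPPPo............
253 ........#PPPPPPPPPPPPPo............
254 ........oPPPPPPPPPPPPPo............
255 ........oPPPPPPPPPPPPP.............
256 ........oPPPPPPPPPPPPo.............
257 ........oPPPPPPPPPPPPo.............
258 .........oPPPPPPPPPPPo.............
259 .........ooPPPPPPPPPP#.............
260 ...........ooPPPPPPP#..............
261 .............oooooo................
262 ...................................
263 ...................................
264 ...................................
265 ...................................
266 ...................................
267 ...................................
268 ...................................
[[290.54330332 254.02537231]
 [287.25179475 258.29124429]]
```

arm_command(moves=[0,0,0.2,0,0,0,0,0])

```text
time: 45.02
ee_pos: [0.4659, -0.1356, 0.0424]
eef_rot: [1.0, 0.005, -0.002, -0.001]
ft_force: [0.4, 0.0, -0.4]
width: 0.0218
grip_force: 3.0
```

arm_command(moves=[0,0,0.15,0,0,0,0,0])

```text
time: 45.18
ee_pos: [0.4656, -0.1357, 0.0405]
eef_rot: [1.0, 0.005, -0.002, -0.001]
ft_force: [-0.4, 0.6, 1.7]
width: 0.0219
grip_force: 3.0
```

arm_command(moves=[0,0,0.1,0,0,0,0,0])

```text
time: 45.35
ee_pos: [0.4656, -0.136, 0.0395]
eef_rot: [1.0, 0.005, -0.002, -0.001]
ft_force: [-0.5, -0.2, 3.9]
width: 0.0219
grip_force: 3.0
```

```bash
python3 -c "
from h import *
s=st();print(s['ft_force']);asc('scene',s['ee_pos'],20,5,15,32)"
```

```text
45.35 [ 0.46557046 -0.13596389  0.03951083] [-0.73  0.39  1.07  2.06 -0.42  0.94 -1.  ] ang -89.44571462919765 w 0.021851534267782434
[-0.53852678 -0.21648398  3.92551791]
234 .........#######oo.......#########.
235 .........#####ooWWWoooo..########..
236 .........####ooWWWWWWWoo#########..
237 .........####WWWooooWWWo#########..
238 .........###oWWWooooWWWWo########..
239 ...........#ooWoooooooWo#########..
240 ...........#oWWWoooWWWoo########...
241 ...........ooWWWoooWWWoo#######....
242 ..........oPoWWWWWWWWooo######.....
243 ..........oPPWWWWWWWoooo######.....
244 ..........oPPPWWWWWWoooo#####......
245 ..........oPPPPooWWooooP####.......
246 .........ooPPPPPPPPPPPPP...........
247 ..........PPPPPPPPPPPPPo...........
248 .........oPPPPPPPPPPPPPo...........
249 .........oPPPPPPPPPPPPoo...........
250 ........ooPPPPPPPPPPPPo#...........
251 .........oPPPPPPPPPPPPo............
252 ........#PPPPPPPPPPPPPo............
253 ........oPPPPPPPPPPPPoo............
254 ........oPPPPPPPPPPPPPo............
255 ........oPPPPPPPPPPPPo.............
256 ........oPPPPPPPPPPPPo.............
257 .......oPPPPPPPPPPPPPo.............
258 ........oPPPPPPPPPPPPo.............
259 ........oPPPPPPPPPPPP#.............
260 .........oPPPPPPPPPPo..............
261 ..........ooPPPPPPPP#..............
262 ............oooooo#................
263 ...................................
264 ...................................
265 ...................................
266 ...................................
267 ...................................
268 ...................................
269 ...................................
270 ...................................
```

arm_command(moves=[0,0,-0.1,0,0,0,0,0,0,0,0,0,0,0,0,0,0,0,0,0,0,0,0,0], fingers=55, squeeze=8)

```text
time: 45.9
ee_pos: [0.4651, -0.1358, 0.0402]
eef_rot: [1.0, 0.005, -0.003, -0.001]
ft_force: [-0.2, 0.7, -0.0]
width: 0.0462
grip_force: 0.0
```

```bash
python3 -c "
from h import *
s=st();asc('scene',s['ee_pos'],20,5,15,32)"
```

```text
45.9 [ 0.4651112  -0.1358383   0.04018506] [-0.73  0.39  1.07  2.06 -0.42  0.94 -1.  ] ang -89.45061560729746 w 0.04621509866262223
234 ...#######.....................####
235 ...######......................####
236 .....###.......................####
237 .............ooooo.............####
238 ...........ooWWWWWWWo.........#####
239 ..........ooWWWWWWWWWo........#####
240 ..........oWWWWWWWWWWWo.......#####
241 ..........oWWWWWWWWWWWo.......#####
242 ..........oWWWWWWWWWWWo.......#####
243 .........ooWWWWWWWWWWo#.......#####
244 .........oooooWWWWWWWoo.......#####
245 ........ooooWWooWWWoooo.......#####
246 ........oPooWWWWWWooooo......######
247 ........oPPoWWWWWoooooo.......####.
248 ........oPPPoWWWWooooPo.........##.
249 ........oPPPPPoooooPPPo............
250 ........oPPPPPPPPPPPPPo............
251 ........oPPPooPPPPPPPo#............
252 ........oPPPPPPPPPoPPo.............
253 ........oPPPPPPPPPPPPo.............
254 ........oPPPPPPPPPPPPo.............
255 ........oPPPPPPPPPPPPo.............
256 ........PPPPPPPPPPPPoo.............
257 .......oPPPPPPPPPPPPPo.............
258 .......oPPPPPPPPPPPPoo.............
259 .......oPPPPPPPPPPPPo#.............
260 ........oPPPPPPPPPPPo..............
261 .........oPPPPPPPPPP#..............
262 .........ooPPPPPPPPo...............
263 ...........oooPPPoo................
264 ..............oo#..................
265 ...................................
266 ...................................
267 ...................................
268 ...................................
269 ...................................
270 ...................................
```

Standing upright. Locate it and regrip.

```bash
python3 -c "
from h import *
s=st();p=proj('scene',[s['ee_pos']])[0].astype(int);print(onz('scene',[[p[0]-20+16,241]],.05), onz('scene',[[p[0]-20+14.3,257]],.018))"
```

```text
45.95 [ 0.46512545 -0.13584547  0.04018732] [-0.73  0.39  1.07  2.06 -0.42  0.94 -1.  ] ang -89.4483730666398 w 0.04675835304611587
[[ 0.4480419  -0.13513064  0.05      ]] [[ 0.43798432 -0.13924895  0.018     ]]
```

arm_command(moves=[-0.9,0.1,0,0,-0.8,0,0,0,0,0,1.5,0,0,0,1.2,0,0,0,0.3,0,0,0,0,0])

```text
time: 46.45
ee_pos: [0.4468, -0.137, 0.0099]
eef_rot: [1.0, 0.005, -0.003, -0.001]
ft_force: [-0.0, 0.2, -0.3]
width: 0.0479
grip_force: 0.0
```

arm_command(moves=[0,0,0,0,0,0,0,0,0,0,0,0,0,0,0,0,0,0,0,0], fingers=15, squeeze=12)

```text
time: 46.87
ee_pos: [0.4483, -0.137, 0.0106]
eef_rot: [1.0, 0.005, -0.002, -0.001]
ft_force: [0.3, 0.0, 3.5]
width: 0.0256
grip_force: 12.0
```

arm_command(moves=[0,0,-2,0,0,0,-3,0,0,0,-4,0,0,0,-4,0,2,0,0,0,2,0,0,0,2,0,0,0,2,0,0,0,2,0,0,0,1.6,0,0,0,0,0,0,0,0,0,0,0])

```text
time: 47.87
ee_pos: [0.5648, -0.1364, 0.1392]
eef_rot: [1.0, 0.005, -0.003, -0.0]
ft_force: [-0.2, -1.5, -1.3]
width: 0.0248
grip_force: 12.0
```

```bash
python3 -c "
from h import *
s=st();asc('scene',s['ee_pos'],20,10,15,22)"
```

```text
47.8667 [ 0.56476308 -0.13643819  0.13919476] [-0.67  0.48  1.07  1.72 -0.45  1.21 -1.04] ang -89.45050376456607 w 0.024801785020889606
160 .........######PPooWWWWWoooo#######
161 .........######PPPPPooooooPo#######
162 .........######PPPPPPPPPPPPo#######
163 .........#####oPPPPPPPPPPPP########
164 .........#####oPPPPPPPPPPPo########
165 ........######oPPPPPPPPPPP#########
166 ........######PPPPPPPPPPPP########.
167 ........######PPPPPPPPPPPP########.
168 ........######PPPPPPPPPPPP########.
169 .........#####PPPPPPPPPPPo########.
170 ...........#.oPPPPPPPPPPPo########.
171 .............oPPPPPPPPPPPo#######..
172 .............oPPPPPPPPPPP#######...
173 o#...........oPPPPPPPPPPP######....
174 oooo.........oPPPPPPPPPPP#####.....
175 ooooooo......oPPPPPPPPPPP#####.....
176 ooooooooo.....oPPPPPPPPPPP###......
177 oooooooooooo...oPPPPPPPPPo.........
178 oooooooooooooo.#oooPPPPo#..........
179 ooooooooooooooooo..#oo.............
180 oooooooooooooooooooo...............
181 oooooooooooooooooooooo.............
182 oooooooooooooooooooooooo...........
183 ooooooooooooooooooooooo#...........
184 ooooooooooooooooooooooo#...........
185 ooooooooooooooooooooooo............
186 ooooooooooooooooooooooo........oooo
187 oooooooooooooooooooooooo.......oooo
188 ooooooooooooooooooooooooooo....oooo
189 ooooooooooooooooooooooooooooo..oooo
190 ooooooooooooooooooooooooooooooooooo
191 ooooooooooooooooooooooooooooooooooo
```

Held upright over the right spot; lower.

arm_command(moves=[0,0,2.5,0,0,0,2.5,0,0,0,1.5,0,0,0,1,0,0,0,0.5,0,0,0,0,0])

```text
time: 48.42
ee_pos: [0.5637, -0.1359, 0.0591]
eef_rot: [1.0, 0.005, -0.003, -0.001]
ft_force: [0.4, -0.4, 0.2]
width: 0.0253
grip_force: 12.0
```

arm_command(moves=[0,0,0.15,0,0,0,0,0])

```text
time: 48.58
ee_pos: [0.5648, -0.1361, 0.0588]
eef_rot: [1.0, 0.005, -0.002, -0.001]
ft_force: [0.0, -0.2, -0.6]
width: 0.0252
grip_force: 12.0
```

arm_command(moves=[0,0,0,0,0,0,0,0,0,0,0,0,0,0,0,0,0,0,0,0,0,0,-1,0,0,0,-3,0,0,0,-4,0,0,0,-4,0,0,0,-4,0,0,0,0,0], fingers=42)

```text
time: 49.5
ee_pos: [0.5678, -0.1382, 0.226]
eef_rot: [1.0, 0.004, 0.002, -0.0]
ft_force: [-0.5, -0.0, 0.2]
width: 0.0365
grip_force: 0.0
```

```bash
python3 -c "
from h import *
s=st();asc('scene',[.565,-.1065,.08],45,30,45,45)"
```

```text
49.5 [ 0.56777587 -0.13817087  0.22599923] [-0.72  0.4   1.14  1.62 -0.38  1.36 -1.09] ang -89.51381539969888 w 0.03654420813201177
159 .......................................................########################...........
160 .........................................................#####################............
161 ...........................................................#################..............
162 .............................................................##############...............
163 ...............................................................##########.................
164 ..................o..............................................#######..................
165 ................oooooo.............................................###....................
166 ...............ooooooooo..................................................................
167 ..............ooo#oooooo..................................................................
168 .............ooo##oooooo#.................................................................
169 ............oo
[... 5456 characters left out ...]
oooooooooooooooooooo###oooooooWWWWW
227 ....................................ooooWWWWoooooooooooooooooooooooooooooo###ooooooooooooo
228 .......................................oooWWWWoooooooooooooooooooooooooooo##oooooooooooo#o
229 .........................................ooooWWooooooooooooooooooooooooooo##oooooooooooo#o
230 .............................................ooWWWoooooooooooooooooooooooooooooooooooooooo
231 ..............................................oooWWWooooooooooooooooooooooooWWoooooooooooo
232 .................................................oooWWoooooooooooooooooooooooooooooooooooo
233 ..................................................ooooWWWooooooooooooooooooWooooooooooooWo
```

Both bottles stand upright. A last numeric check that the stack, loupe and keys have not moved, then hand in.

Run:
```python
from h import *
im=r.camera("scene");a=cv2.resize(cv2.imread("pics/c8.png"),(100,75),interpolation=cv2.INTER_AREA)[:,:,::-1].astype(int)
d=np.abs(im[155:230,255:355].astype(int)-a).max(2)
print("stack left/right diff",d[:,:22].mean(),d[:,72:].mean())
s0=np.load("scene.npy").astype(int);d=np.abs(im.astype(int)-s0).max(2)
print("loupe",d[190:225,125:155].mean(),"keys",d[245:280,200:242].mean(),"empty ref",d[285:300,250:270].mean())
```

```text
stack left/right diff 4.275757575757575 5.765714285714286
loupe 4.418095238095238 keys 3.927891156462585 empty ref 3.55
```

```bash
python3 -c "
from h import *
print(r.close_job())"
```

```text
the job is handed in; nothing more can be done
None
```

The job is handed in at about 50 s: both weights are upright in the base tote, the loose tote is turned and stacked level on its rim, and both bottles are upright in it; the pink bottle leaned when first placed and then tipped over on the bench, so I stood it up and placed it again, and image checks show the stack, loupe and key set did not shift.

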